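Change over the setting cabinet

ROBOT

A 6-joint arm with a two-finger parallel gripper is mounted at the origin on a cart in front of the work surface, level with it; the furniture and walls round the work are solid. World frame = base frame: x ahead of the robot, y to its left, z up, the work surface at z = 0. Lengths are in m, angles in rad, forces in N, time in s.
With the tool pointing down it reaches from about 0.25 to 0.775 m from the base axis. Payload 4 kg.
Tool frame: the origin (TCP) lies on the centre line of the jaws, within the pads' length; the fingertips stand 14 mm ahead of it and the grasp point (between the pads) lies 5 mm behind it (robot.tcp_to_tips is the distance from the TCP to the fingertips, in m); z points along the fingers, y is the line along which they close (so a half turn about z gives the same grasp; the last joint's range is limited). The gripper opens to 94 mm and grips with 3 to 60 N. Pads are 16 mm wide; open, the fingers measure 119 mm over their backs; the gripper's body (75 mm by 177 mm) begins 78 mm behind the grasp point.
Start: joints at [1.058, 0.087, 1.371, -0, 1.684, -0.103], TCP at [0.219, 0.504, 0.22] pointing down, gripper open.
Joint ranges: [-3.1, 3.1], [-0.76, 2.03], [0.27, 2.55], [-1.08, 4.22], [0.17, 2.65], [-2.57, 2.57]. Speed limits (rad/s): [2.79, 2.79, 3.14, 3.14, 3.14, 3.14].

INTERFACE

Orientations are given as [roll, pitch, yaw] about the fixed x, y, z axes, in that order (R = Rz(yaw) Ry(pitch) Rx(roll)).
In Python, from bench import robot gives the robot as it stands.
- The arm moves only by the tool carry_out, never from a script. Its argument "increments" is a list of rows, each a list of 3 entries, a list of its own where there are three numbers: the closure in counts, from 0 (fully open) to 255 (shut), then the shift along the tool's x, y, z in mm, then the turn about the tool's z in degrees. In form: [[fingers, [dx, dy, dz], twist], ...]. A call has 1 to 8 rows; each row shifts and turns the commanded pose from where the row before left it, along the tool's axes as they then stand; what a row does not reach is not made up. A row lasts 1/10 s, in which the tool goes at most 50 mm and 8.59 degrees, less where a joint would pass 70% of its speed; a pose out of reach is approached as far as the arm can. A call with a gripper value outside its range is refused whole. The fingers move at their own pace and stop on an object; the grip force is fixed at half the most. Time passes only in rows, so rows that do not move let the fingers close. It gives the time, the measured TCP pose, the force, the opening and the grip force at its end, in the units of the state.
- robot.get_obs(): the state, without advancing time (a new reading comes with each control period).
- robot.snapshot(name): name is "scene" or "top"; returns the picture (420x560x3 uint8, blue, green, red); there is no depth.
- robot.get_calibration(name): a dict with "vfov" (degrees; the focal length in pixels is half the picture's height over the tangent of half this angle, whatever the lens; pixels are square), "cx", "cy" (the principal point, pixels), "T" (4x4, takes a point from camera to world coordinates). Camera axes: x right, y down, z forward; pixel columns grow to the right and rows downward; lengths in m; the calibration is good to about 2 mm. A picture is of the moment at which its call begins. get_calibration takes no time and is no camera call.
- robot.close_job(): hands the job in; it is judged then, once.
The state is a dict: "time": time; "joint_positions": joint angles; "qvel": joint speeds; "joint_torque": joint torques, N m; "tool_pos": TCP position; "ee_rot": TCP orientation; "wrist_force": force on the tool from outside, world axes, zero at the start; "wrist_torque": the same for the moment, N m; "width": finger opening in m; "finger_force": force on a finger pad.
Only numpy, scipy, OpenCV 4.12 (cv2) and the standard library are available. Lean on these libraries where they do the work, as an engineer would, in place of code of your own. Each camera call takes 0.05 s, during which the arm holds its last target. There are 200 camera calls.

TASK

Change over the setting cabinet: swing its door open by the handle, take the tray out and tip all the dye blocks off the tray's open end into the cream mould (put in by hand any block that misses). Then stand every small black tin upright on the emptied tray, set the tray level and fully home in the cabinet, and shut the door. Leave the tape roll and the label roll alone.

Things in the scene. Friction and masses are not known exactly. Their poses are not given: they have to be found in the camera images.
- cabinet: white low setting cabinet standing on the table, fixed: 190 deep (x) x 240 wide (y) x 110 high, on rubber feet; origin at the centre of its underside on the table; its -x side is the front, where the door is. Inside it is 178 deep x 228 wide; the floor is 26 above the table, the underside of the roof 102. The roof covers only the rear 110 mm: over the front 80 mm the top is open, so a gripper can come down there on the tray's handle.
- cabinet_floor (a point): centre of the cabinet's inner floor, 26 mm above the table, axes as the cabinet's
- door (a joint): angle of the cabinet's side-hinged front door, rad: 0 shut, grows as it swings open towards the robot, at most 2.0. It stays where it is left; light friction.
- door_hinge (a point): point on the door's upright hinge axis, at the front left (+y) corner of the cabinet, 101 mm ahead (-x) of the cabinet's centre and 120 to its left; 65 mm above the table. Axes as the cabinet's
- door_handle (a point): grip point on the door's upright steel bar handle: round, 10 mm thick, its top 15 mm above this point, free to 30 mm below it, where a stub 8 mm thick ties it to the door (a second stub 30 mm lower). 35 mm in front of the door's face, 215 mm along the door from the hinge axis and 41 mm in front of it; 95 mm above the table. Moves and turns with the door; at door angle 0 its axes are the cabinet's. The door panel is 238 wide x 88 high x 12 thick, 21 to 109 mm above the table.
- tray: aluminium tray in the cabinet, about 0.12 kg: floor 132 (x) x 200 (y) x 4 thick, polished (pieces start to slide at about 10 to 16 degrees); walls 14 high, 4 thick, on the front, back and left (+y) edges; the right (-y) end has no wall. Origin at the centre of its underside; at home the tray's axes are the cabinet's and its origin lies within 6 mm of the centre of the cabinet's floor
- tray_handle (a point): grip point on the tray's handle: an upright plate at the middle of its front edge, 8 thick (x) x 36 wide (y), 60 high from the tray's underside; this point is 46 mm above the underside, 69 mm in front (-x) of the tray's origin. Axes as the tray's
- tray_lip (a point): middle of the tray's open right end, top of its floor: 100 mm to the right (-y) of the tray's origin, 4 mm above its underside
- mould: cream silicone slab mould on the table, an open shallow oblong dish with rounded corners, loose, 0.22 kg: 125 (its x) x 215 (its y) x 36 high, inside about 95 x 175, floor about 10 thick. Origin at the centre of its underside; it lies with its short x axis pointing ahead and to the left of the robot
- block0_mid (a point): centre of a block of candle dye, 24 x 24 x 16 mm high, 12 g, lying on the tray at the start; 3 to 5 are there (None if absent)
- block1_mid (a point): centre of a block of candle dye, 24 x 24 x 16 mm high, 12 g, lying on the tray at the start; 3 to 5 are there (None if absent)
- block2_mid (a point): centre of a block of candle dye, 24 x 24 x 16 mm high, 12 g, lying on the tray at the start; 3 to 5 are there (None if absent)
- block3_mid (a point): centre of a block of candle dye, 24 x 24 x 16 mm high, 12 g, lying on the tray at the start; 3 to 5 are there (None if absent)
- block4_mid (a point): centre of a block of candle dye, 24 x 24 x 16 mm high, 12 g, lying on the tray at the start; 3 to 5 are there (None if absent)
- tin0_mid (a point): centre, half-way up, of a small round black lidded tin, 51 mm across (48 below the lid's skirt), 30 high, about 40 g, standing on the table at the start; 1 to 3 are there (None if absent); its z axis is up when it stands upright
- tin1_mid (a point): centre, half-way up, of a small round black lidded tin, 51 mm across (48 below the lid's skirt), 30 high, about 40 g, standing on the table at the start; 1 to 3 are there (None if absent); its z axis is up when it stands upright
- tin2_mid (a point): centre, half-way up, of a small round black lidded tin, 51 mm across (48 below the lid's skirt), 30 high, about 40 g, standing on the table at the start; 1 to 3 are there (None if absent); its z axis is up when it stands upright
- tape: roll of parcel tape lying flat, 98 across x 25 high, origin at the centre of its underside; a bystander to be left alone
- roll: roll of blank labels, 78 across x 34 high, origin at the centre of its underside; a bystander to be left alone
- melter_lever (a point): near end of the red spigot lever of the big wax melter that stands behind the tins on the right, 150 mm above the table; the lever runs back from here in +x. The melter's pot is round, 326 mm across, its axis 238 mm beyond (+x of) this point. Fixed; only to be kept clear of
There are look-alikes about, which are no part of the job. What is shaped like the part that bears tin1_mid but turquoise is not meant.

How it is judged:
On the way, in this order (a step that is already met when the one before it is completed fails the run):
1. the cabinet door is swung open, at least 1.0 rad (value of joint door above 1 rad), for 0.2 s.
2. the tray is tipped (by more than 0.25 rad) with the middle of its open end above the mould (angle between tray's own z axis and vertical above 0.25 rad and horizontal distance between tray_lip and mould below 0.11 m and height (world z) of tray_lip above 0.03 m), for 0.1 s.
3. all the dye blocks are in the mould (x of block0_mid in the frame of mould between -0.056 and 0.056 m and y of block0_mid in the frame of mould between -0.1 and 0.1 m and z of block0_mid in the frame of mould between 0 and 0.06 m and x of block1_mid in the frame of mould between -0.056 and 0.056 m and y of block1_mid in the frame of mould between -0.1 and 0.1 m and z of block1_mid in the frame of mould between 0 and 0.06 m and x of block2_mid in the frame of mould between -0.056 and 0.056 m and y of block2_mid in the frame of mould between -0.1 and 0.1 m and z of block2_mid in the frame of mould between 0 and 0.06 m and x of block3_mid in the frame of mould between -0.056 and 0.056 m and y of block3_mid in the frame of mould between -0.1 and 0.1 m and z of block3_mid in the frame of mould between 0 and 0.06 m and x of block4_mid in the frame of mould between -0.056 and 0.056 m and y of block4_mid in the frame of mould between -0.1 and 0.1 m and z of block4_mid in the frame of mould between 0 and 0.06 m), for 0.2 s.
At the end, for the whole second after the job is handed in: all dye blocks in the mould (centres within 56 mm across, 100 mm along, under 60 mm high); all tins upright (0.15 rad) on the tray's floor; tray level on the cabinet floor within 26 mm fore-aft, 30 mm sideways of its centre; door shut to 0.06 rad; all at rest (all of step 3 and x of tin0_mid in the frame of tray between -0.062 and 0.062 m and y of tin0_mid in the frame of tray between -0.098 and 0.098 m and z of tin0_mid in the frame of tray between 0.012 and 0.026 m and angle between each of tin0_mid, tin1_mid, tin2_mid's own z axis and vertical below 0.15 rad and x of tin1_mid in the frame of tray between -0.062 and 0.062 m and y of tin1_mid in the frame of tray between -0.098 and 0.098 m and z of tin1_mid in the frame of tray between 0.012 and 0.026 m and x of tin2_mid in the frame of tray between -0.062 and 0.062 m and y of tin2_mid in the frame of tray between -0.098 and 0.098 m and z of tin2_mid in the frame of tray between 0.012 and 0.026 m and x of tray in the frame of cabinet_floor between -0.026 and 0.026 m and y of tray in the frame of cabinet_floor between -0.03 and 0.03 m and z of tray in the frame of cabinet_floor between -0.004 and 0.006 m and angle between tray's own z axis and vertical below 0.06 rad and value of joint door below 0.06 rad and linear speed of each of tray, mould below 0.02 m/s); the robot touches nothing.
It fails at once if the tape roll or the label roll is moved more than 30 mm (distance of any of tape, roll from where it was at the start of the episode above 0.03 m).
Of block0, block1, block2, block3, block4 only 3 to 5 are there at a start; the rules pass over those that are not, and their reading is None.
Of tin0, tin1, tin2 only 1 to 3 are there at a start; the rules pass over those that are not, and their reading is None.
At some moment in a run one of mould, tin0, tin1, tin2 may be knocked a few centimetres aside while the robot is not near it.
It also fails if it takes over 210 s, if anything falls off the work surface, if the arm or the gripper's body presses on something with over 40 N, if the wrist force passes 120 N, or if a joint passes its speed limit or range.

## Working session

There is one attempt and no reset: what is moved stays moved. The work goes in short steps, Python scripts to look and compute and a tool call to move; the robot and the scene stay as the last step left them, time stands still between calls to the robot, and variables do not carry over. Pictures are saved under pics/ and viewed, at most 14 in all, crops included, and the job is handed in when it is done.

Besides the shell and the picture viewer there is one more tool, called after ">>>" as name(argument=value, ...), one argument or row to a line, values as JSON. carry_out: Moves the arm, as the interface text tells. Its arguments: {"type":"object","properties":{"increments":{"type":"array","items":{"type":"array"}}},"required":["increments"]}

```bash
ls; mkdir -p pics
python3 - <<'E'
from bench import robot
import cv2,numpy as np
for n in("scene","top"):
    cv2.imwrite(f"pics/{n}0.png",robot.snapshot(n)); c=robot.get_calibration(n); print(n,c["vfov"],c["cx"],c["cy"],np.round(c["T"],3).tolist(),{k:v for k,v in c.items() if k not in("T","vfov","cx","cy")})
print(robot.get_obs())
E
```

```text
pics
scene 43.19663349867039 271.1689001909636 214.48632409076342 [[0.537, -0.617, 0.576, -0.226], [-0.844, -0.381, 0.378, -0.524], [-0.014, -0.688, -0.725, 1.15], [0.0, 0.0, 0.0, 1.0]] {}
top 49.723851387829995 286.21002956984603 206.70457262451464 [[0.015, -0.992, 0.129, 0.398], [-1.0, -0.018, -0.022, 0.017], [0.024, -0.129, -0.991, 1.476], [0.0, 0.0, 0.0, 1.0]] {}
{'time': 0.1, 'joint_positions': array([ 1.05791686e+00,  8.79104937e-02,  1.37206916e+00, -6.71594931e-06,
        1.68360428e+00, -1.03131982e-01]), 'qvel': array([ 2.06336502e-03, -9.89498133e-04, -3.61724664e-03,  3.71373914e-04,
        3.57632800e-05,  9.69280831e-04]), 'joint_torque': array([ 1.89442493e-03, -3.41253054e+01, -3.03301191e+01,  7.18998956e-02,
        3.04231758e-02, -1.24186763e-04]), 'tool_pos': array([0.21890506, 0.50406228, 0.21842236]), 'ee_rot': array([-3.13961127e+00, -1.98361315e-04,  2.73184423e+00]), 'wrist_force': array([ 0.43870197, -0.96949378,  0.49490037]), 'wrist_torque': array([-0.00145354, -0.05015893, -0.04395272]), 'finger_force': 0.0, 'width': 0.09399983083315964}
```

View pics/scene0.png

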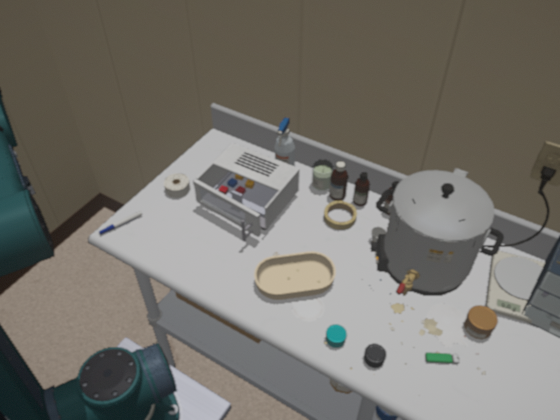

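View pics/top0.png

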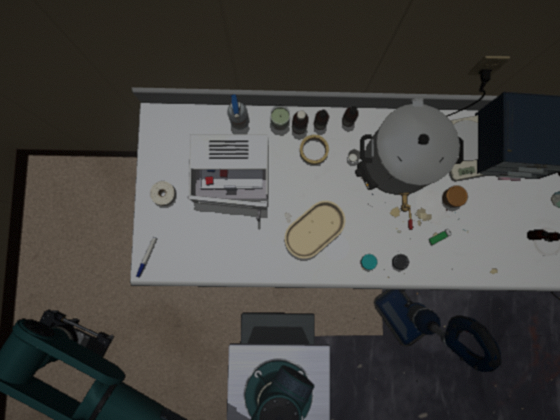

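The scene view shows the cabinet at about (248,185) with blocks at (223–250,180–192), its handle at (243,230), and the mould at (295,274). The black tin is at (375,354). The turquoise look-alike beside it, at (336,335), is not meant. I'll enlarge to confirm this and to get pixel positions.

```bash
cat > h.py <<'E'
import numpy as np,cv2
from bench import robot
def cal(n):
    c=robot.get_calibration(n);f=210/np.tan(np.radians(c["vfov"]/2));return f,c["cx"],c["cy"],np.array(c["T"])
def p2w(n,u,v,z):
    f,cx,cy,T=cal(n);d=T[:3,:3]@[(u-cx)/f,(v-cy)/f,1];o=T[:3,3];return (o+d*(z-o[2])/d[2])
def w2p(n,p):
    f,cx,cy,T=cal(n);q=T[:3,:3].T@(np.array(p)-T[:3,3]);return np.array([f*q[0]/q[2]+cx,f*q[1]/q[2]+cy])
def crop(im,x0,y0,x1,y1,k):
    return cv2.resize(im[y0:y1,x0:x1],None,fx=k,fy=k,interpolation=cv2.INTER_CUBIC)
E
python3 - <<'E'
from h import *
s=cv2.imread("pics/scene0.png");t=cv2.imread("pics/top0.png")
a=crop(t,180,125,410,275,3); a=cv2.convertScaleAbs(a,alpha=1.5)
cv2.imwrite("pics/topc.png",a[:, :690])
b=crop(s,185,140,345,300,3.7);c=crop(s,320,320,390,370,3)
cv2.imwrite("pics/scenec.png",b)
print(a.shape,b.shape)
E
```

```text
(450, 690, 3) (592, 592, 3)
```

View pics/topc.png

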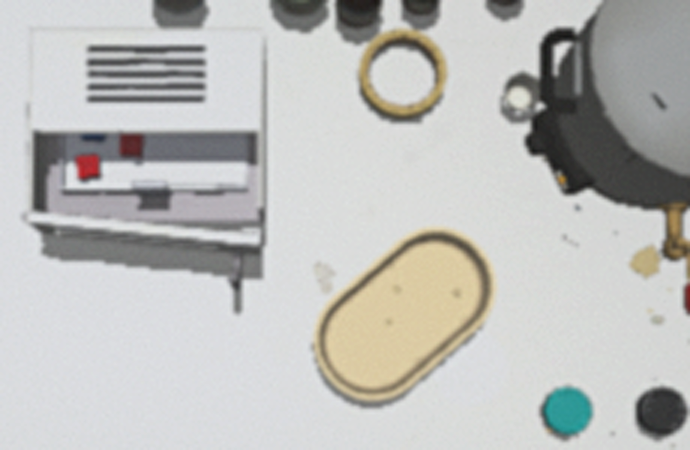

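View pics/scenec.png

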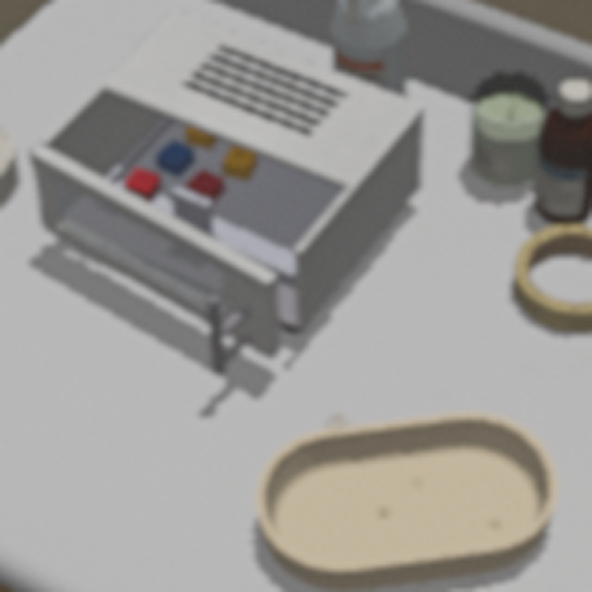

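The crops confirm five blocks: red, dark red, blue and two amber. The door is slightly ajar. There is one black tin, at top pixel (400,262), and its twin at (369,262) is turquoise so it's left out. The mould centre is at about top (315,231). Next I'll measure.

Run:
```python
from h import *
np.set_printoptions(precision=4,suppress=True)
t=cv2.imread("pics/top0.png")
P=lambda x,y,z:p2w("top",180+(x+.5)/3-.5,125+(y+.5)/3-.5,z)
print("cab back",P(30,28,.11),P(265,28,.11)); print("roof front",P(33,131,.11),P(264,132,.11))
print("door ends top",P(27,217,.109),P(262,240,.109)); print("handle tip top",P(237,252,.110),P(237,285,.110),P(237,312,.065))
print("tray handle",P(153,182,.086),"tray front wall",P(62,188,.044),P(248,188,.044))
print("tape",P(403,75,.02))
hsv=cv2.cvtColor(t,cv2.COLOR_BGR2HSV)
m=cv2.inRange(hsv,(12,50,60),(35,255,255)); m[:200]=0;m[265:]=0;m[:,:280]=0;m[:,350:]=0
m=cv2.morphologyEx(m,cv2.MORPH_CLOSE,np.ones((7,7)))
c=max(cv2.findContours(m,0,2)[0],key=cv2.contourArea)
pts=np.array([p2w("top",*q[0],.03)[:2] for q in c],np.float32)
r=cv2.minAreaRect(pts);print("mould",r, cv2.boxPoints(r))
m=(t.max(2)<70).astype(np.uint8);m[:250]=0;m[275:]=0;m[:,:385]=0;m[:,415:]=0
c=max(cv2.findContours(m,0,2)[0],key=cv2.contourArea);(u,v),rr=cv2.minEnclosingCircle(c);print("tin",u,v,rr,P((u-180)*3,(v-125)*3,.03))
s=cv2.imread("pics/scene0.png")
print("tin scene",p2w("scene",375.5,351,.03)," turq",p2w("scene",336,333,.03))
S=lambda x,y,z:p2w("scene",185+(x+.5)/3.7-.5,140+(y+.5)/3.7-.5,z)
print("scene: hinge-top",S(38,150,.109),"door free",S(275,280,.109),"handle top",S(214,305,.110),"cab rear right",S(420,115,.11),"tray handle top",S(195,195,.086))
print("mould scene", S(408,497,.03))
```

```text
cab back [0.7971 0.2886 0.11  ] [0.8026 0.0469 0.11  ]
roof front [0.6891 0.281  0.11  ] [0.6929 0.0456 0.11  ]
door ends top [0.6005 0.2834 0.109 ] [0.5815 0.0454 0.109 ]
handle tip top [0.5686 0.0703 0.11  ] [0.5351 0.0696 0.11  ] [0.5114 0.0706 0.065 ]
tray handle [0.643  0.1598 0.086 ] tray front wall [0.642  0.2604 0.044 ] [0.6459 0.0628 0.044 ]
tape [ 0.7794 -0.104   0.02  ]
mould ((0.5158567428588867, -0.10666559636592865), (0.123623326420784, 0.21155373752117157), 41.609336853027344) [[ 0.3994 -0.0686]
 [ 0.5399 -0.2268]
 [ 0.6323 -0.1447]
 [ 0.4918  0.0135]]
tin 399.75 262.0 8.310484886169434 [ 0.4166 -0.3787  0.03  ]
tin scene [ 0.4199 -0.3833  0.03  ]  turq [ 0.4136 -0.2831  0.03  ]
scene: hinge-top [0.5993 0.2792 0.109 ] door free [0.5798 0.0446 0.109 ] handle top [0.5352 0.0679 0.11  ] cab rear right [0.7897 0.0453 0.11  ] tray handle top [0.641  0.1604 0.086 ]
mould scene [ 0.5133 -0.1094  0.03  ]
```

```bash
cat >> h.py <<'E'
def plan(wps,p=None,yaw=None,grip=0):
    """wps: (x,y,z,yaw_deg,nrows,grip); prints rows in tool axes"""
    o=robot.get_obs();p=np.array(o["tool_pos"] if p is None else p);yaw=np.degrees(o["ee_rot"][2]) if yaw is None else yaw
    rows=[]
    for x,y,z,ya,n,g in wps:
        p0,y0=p.copy(),yaw;q=np.array([x,y,z]);dy=(ya-y0+180)%360-180
        for k in range(1,n+1):
            t=p0+(q-p0)*k/n;d=t-p;a=np.radians(yaw);c,s=np.cos(a),np.sin(a)
            m=np.round(1000*np.array([c*d[0]+s*d[1],s*d[0]-c*d[1],-d[2]]),1);tw=round(-dy/n,1)
            rows.append([g,m.tolist(),tw]);p=p+np.array([c*m[0]+s*m[1],s*m[0]-c*m[1],-m[2]])/1000;yaw=yaw-tw
    for i in range(0,len(rows),8):print(str(rows[i:i+8]).replace(" ",""))
    print("end",np.round(p,4),round(yaw,1));return p,yaw
H=np.array([.600,.280])
def handle(th):
    return H+.215*np.array([-np.sin(th),-np.cos(th)])+.041*np.array([-np.cos(th),np.sin(th)])
def say():
    o=robot.get_obs();print(round(o["time"],2),np.round(o["tool_pos"],4),np.round(np.degrees(o["ee_rot"]),1),np.round(o["wrist_force"],1),round(o["width"],4),o["finger_force"],np.round(o["joint_positions"],2))
E
python3 - <<'E'
from h import *
x,y=handle(.1)
print(x,y)
plan([(x,y,.22,175,13,0),(x,y,.090,175,3,0),(x,y,.09,175,4,255)])
E
```

```text
0.5377406446445329 0.07016727454774442
[[0,[-35.8,-20.8,-0.1],np.float64(-1.4)],[0,[-35.3,-21.8,-0.1],np.float64(-1.4)],[0,[-34.7,-22.5,-0.2],np.float64(-1.4)],[0,[-34.2,-23.4,-0.1],np.float64(-1.4)],[0,[-33.6,-24.3,-0.1],np.float64(-1.4)],[0,[-32.9,-25.0,-0.1],np.float64(-1.4)],[0,[-32.4,-25.9,-0.1],np.float64(-1.4)],[0,[-31.7,-26.6,-0.2],np.float64(-1.4)]]
[[0,[-31.1,-27.4,-0.1],np.float64(-1.4)],[0,[-30.4,-28.1,-0.1],np.float64(-1.4)],[0,[-29.7,-28.9,-0.1],np.float64(-1.4)],[0,[-28.9,-29.6,-0.2],np.float64(-1.4)],[0,[-28.3,-30.3,-0.1],np.float64(-1.4)],[0,[0.0,-0.0,43.3],np.float64(-0.1)],[0,[0.0,-0.0,43.4],np.float64(-0.1)],[0,[0.0,-0.0,43.3],np.float64(-0.1)]]
[[255,[0.0,-0.0,0.0],np.float64(0.0)],[255,[0.0,-0.0,0.0],np.float64(0.0)],[255,[0.0,-0.0,0.0],np.float64(0.0)],[255,[0.0,-0.0,0.0],np.float64(0.0)]]
end [0.5378 0.0702 0.09  ] 175.0
```

>>> carry_out(
  increments=[
    [0,[-36,-21,0],-1.4],
    [0,[-35,-22,0],-1.4],
    [0,[-35,-22,0],-1.4],
    [0,[-34,-23,0],-1.4],
    [0,[-34,-24,0],-1.4],
    [0,[-33,-25,0],-1.4],
    [0,[-32,-26,0],-1.4],
    [0,[-32,-27,0],-1.4],
  ],
)

```text
time: 0.9
tool_pos: [0.4162, 0.2361, 0.219]
ee_rot: [-3.141, -0.001, 2.928]
wrist_force: [1.0, 0.7, -0.1]
width: 0.0938
finger_force: 0.0
```

>>> carry_out(
  increments=[
    [0,[-31,-27,0],-1.4],
    [0,[-30,-28,0],-1.4],
    [0,[-30,-29,0],-1.4],
    [0,[-29,-30,0],-1.4],
    [0,[-28,-30,0],-1.4],
    [0,[0,0,30],0],
    [0,[0,0,0],0],
    [0,[0,0,0],0],
  ],
)

```text
time: 1.7
tool_pos: [0.5373, 0.0713, 0.1885]
ee_rot: [-3.142, -0.003, 3.05]
wrist_force: [0.2, 1.4, 0.1]
width: 0.094
finger_force: 0.0
```

```bash
sed -i 's/tw=round(-dy\/n,1)/tw=float(round(-dy\/n,1))/' h.py
python3 - <<'E'
from h import *
say()
x,y=handle(.1)
plan([(x,y,.22,175,1,0),(x,y,.090,175,3,0)])
im=robot.snapshot("scene");cv2.imwrite("pics/a1.png",crop(im,150,60,350,260,3))
E
```

```text
1.7 [0.5373 0.0713 0.1885] [-180.    -0.2  174.7] [0.2 1.4 0.1] 0.094 0.0 [ 0.03  0.08  1.44  0.    1.62 -1.45]
[[0,[-0.6,-1.0,-31.5],-0.3],[0,[0.0,-0.0,43.3],0.0],[0,[0.0,-0.0,43.4],0.0],[0,[0.0,-0.0,43.3],0.0]]
end [0.5378 0.0702 0.09  ] 175.0
```

View pics/a1.png

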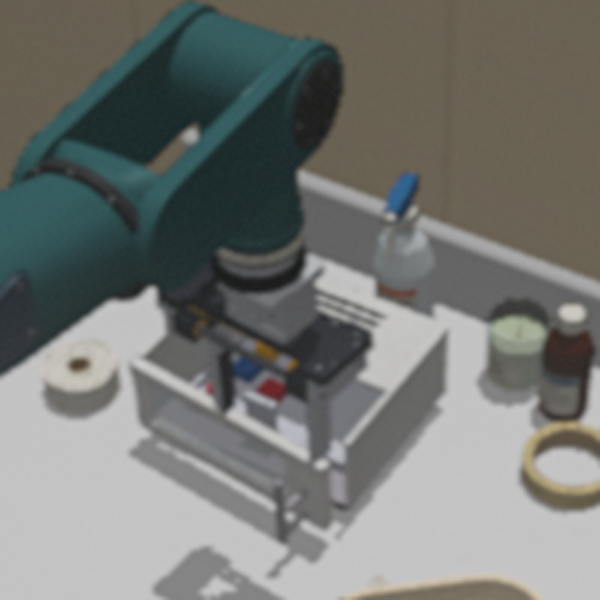

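The gripper hovers between the door and the handle's projected position, with the handle bar at about crop (282,510). The depth offset matches the calculation, so I'll descend and grip.

>>> carry_out(
  increments=[
    [0,[0,-1,33],0],
    [0,[0,0,33],0],
    [0,[0,0,32],0],
    [0,[0,0,0],0],
    [255,[0,0,0],0],
    [255,[0,0,0],0],
    [255,[0,0,0],0],
    [255,[0,0,0],0],
  ],
)

```text
time: 2.55
tool_pos: [0.5392, 0.0702, 0.0934]
ee_rot: [3.141, 0.003, 3.05]
wrist_force: [-0.6, -0.2, -0.2]
width: 0.0654
finger_force: 0.0
```

Run:
```python
from h import *
say()
p=robot.get_obs()["tool_pos"]; off=p[:2]-handle(.1); print(off)
w=[]
for th in np.linspace(.1,1.75,22)[1:]:
    x,y=handle(th)+off*0; w.append((x,y,p[2],180-np.degrees(th),1,255))
plan(w)
```

```text
2.55 [0.5392 0.0702 0.0934] [180.    0.2 174.7] [-0.6 -0.2 -0.2] 0.0654 0.0 [ 0.03  0.13  1.58  0.    1.43 -1.45]
[1.43213288e-03 3.64956336e-05]
[[255,[18.1,3.8,-0.0],5.0],[255,[16.8,3.9,-0.0],4.5],[255,[16.7,3.9,-0.0],4.5],[255,[16.8,3.9,-0.0],4.5],[255,[16.7,3.8,-0.0],4.5],[255,[16.8,3.9,-0.0],4.5],[255,[16.7,3.9,-0.0],4.5],[255,[16.8,3.8,-0.0],4.5]]
[[255,[16.8,3.9,-0.0],4.5],[255,[16.7,3.9,-0.0],4.5],[255,[16.8,3.9,-0.0],4.5],[255,[16.7,3.8,-0.0],4.5],[255,[16.8,3.9,-0.0],4.5],[255,[16.7,3.9,-0.0],4.5],[255,[16.8,3.9,-0.0],4.5],[255,[16.7,3.9,-0.0],4.5]]
[[255,[16.7,3.8,-0.0],4.5],[255,[16.8,3.9,-0.0],4.5],[255,[16.8,3.9,-0.0],4.5],[255,[16.7,3.9,-0.0],4.5],[255,[16.7,3.9,-0.0],4.5]]
end [0.3958 0.3586 0.0934] 79.7
```

>>> carry_out(
  increments=[
    [255,[0,0,0],0],
    [255,[0,0,0],0],
    [255,[0,0,0],0],
    [255,[0,0,0],0],
    [255,[0,0,0],0],
    [255,[0,0,0],0],
    [255,[0,0,0],0],
    [255,[0,0,0],0],
  ],
)

```text
time: 3.35
tool_pos: [0.5387, 0.073, 0.0914]
ee_rot: [3.135, 0.001, 3.05]
wrist_force: [2.2, 6.6, -1.4]
width: 0.0096
finger_force: 30.0
```

>>> carry_out(
  increments=[
    [255,[8,2,0],2.5],
    [255,[17,4,0],4.5],
    [255,[17,4,0],4.5],
    [255,[17,4,0],4.5],
    [255,[17,4,0],4.5],
    [255,[17,4,0],4.5],
    [255,[17,4,0],4.5],
    [255,[0,0,0],0],
  ],
)

```text
time: 4.15
tool_pos: [0.443, 0.1316, 0.0914]
ee_rot: [3.135, 0.0, 2.536]
wrist_force: [6.0, 5.0, -6.8]
width: 0.0091
finger_force: 30.0
```

Run:
```python
from h import *
say()
p=robot.get_obs()["tool_pos"]
w=[]
th0=np.pi-robot.get_obs()["ee_rot"][2]; print(th0,handle(th0))
for th in np.linspace(th0,1.75,16)[1:]:
    x,y=handle(th); w.append((x,y,p[2],180-np.degrees(th),1,255))
plan(w)
```

```text
4.15 [0.443  0.1316 0.0914] [179.6   0.  145.3] [ 6.   5.  -6.8] 0.0091 29.99541163444519 [ 0.16 -0.05  1.77  0.    1.42 -0.8 ]
0.6059321351289046 [0.44385054 0.12662678]
[[255,[12.7,0.2,-0.0],4.4],[255,[16.3,3.7,-0.0],4.3],[255,[16.3,3.8,-0.0],4.4],[255,[16.2,3.7,-0.0],4.4],[255,[16.3,3.8,-0.0],4.4],[255,[16.3,3.7,-0.0],4.3],[255,[16.2,3.8,-0.0],4.4],[255,[16.3,3.7,-0.0],4.4]]
[[255,[16.3,3.8,-0.0],4.3],[255,[16.2,3.7,-0.0],4.4],[255,[16.3,3.8,-0.0],4.4],[255,[16.2,3.7,-0.0],4.3],[255,[16.3,3.8,-0.0],4.4],[255,[16.3,3.7,-0.0],4.4],[255,[16.2,3.8,-0.0],4.4]]
end [0.3958 0.3586 0.0914] 79.7
```

>>> carry_out(
  increments=[
    [255,[15,3,0],4.4],
    [255,[16,4,0],4.4],
    [255,[16,4,0],4.4],
    [255,[16,4,0],4.4],
    [255,[16,4,0],4.4],
    [255,[16,4,0],4.4],
    [255,[16,4,0],4.4],
    [255,[16,4,0],4.4],
  ],
)

```text
time: 4.95
tool_pos: [0.3856, 0.2443, 0.0914]
ee_rot: [-3.141, 0.0, 1.917]
wrist_force: [-0.6, 0.1, 0.3]
width: 0.0093
finger_force: 30.0
```

>>> carry_out(
  increments=[
    [255,[16,4,0],4.4],
    [255,[16,4,0],4.4],
    [255,[16,4,0],4.4],
    [255,[16,4,0],4.4],
    [255,[16,4,0],4.4],
    [255,[16,4,0],4.4],
    [255,[0,0,0],0],
    [255,[0,0,0],0],
  ],
)

```text
time: 5.75
tool_pos: [0.3906, 0.3437, 0.0913]
ee_rot: [-3.132, -0.002, 1.462]
wrist_force: [-10.3, 3.5, 3.2]
width: 0.0094
finger_force: 30.0
```

>>> carry_out(
  increments=[
    [140,[0,0,0],0],
    [140,[0,0,0],0],
    [140,[0,0,0],0],
    [140,[0,0,0],0],
    [140,[0,0,0],0],
    [140,[0,0,-40],0],
    [140,[0,0,-40],0],
    [140,[0,0,-30],0],
  ],
)

```text
time: 6.55
tool_pos: [0.3954, 0.3417, 0.2041]
ee_rot: [3.14, -0.002, 1.459]
wrist_force: [0.8, -0.9, -0.4]
width: 0.0424
finger_force: 0.0
```

Run:
```python
from h import *
say()
x,y,=.642,.160
plan([(x,y,.20,90,8,140),(x,y,.068,90,4,140),])
im=robot.snapshot("top");cv2.imwrite("pics/b1.png",cv2.convertScaleAbs(crop(im,130,110,330,260,3),alpha=1.5))
```

```text
6.55 [0.3954 0.3417 0.2041] [ 1.799e+02 -1.000e-01  8.360e+01] [ 0.8 -0.9 -0.4] 0.0424 0.0 [ 0.6   0.03  1.46 -0.    1.65  0.72]
[[140,[-19.1,33.2,0.5],-0.8],[140,[-19.6,32.9,0.5],-0.8],[140,[-20.1,32.6,0.5],-0.8],[140,[-20.5,32.3,0.5],-0.8],[140,[-20.9,32.0,0.6],-0.8],[140,[-21.4,31.8,0.5],-0.8],[140,[-21.8,31.4,0.5],-0.8],[140,[-22.3,31.2,0.5],-0.8]]
[[140,[-0.0,-0.0,33.0],-0.0],[140,[-0.0,-0.0,33.0],-0.0],[140,[-0.0,-0.0,33.0],-0.0],[140,[-0.0,-0.0,33.0],-0.0]]
end [0.642 0.16  0.068] 90.0
```

View pics/b1.png

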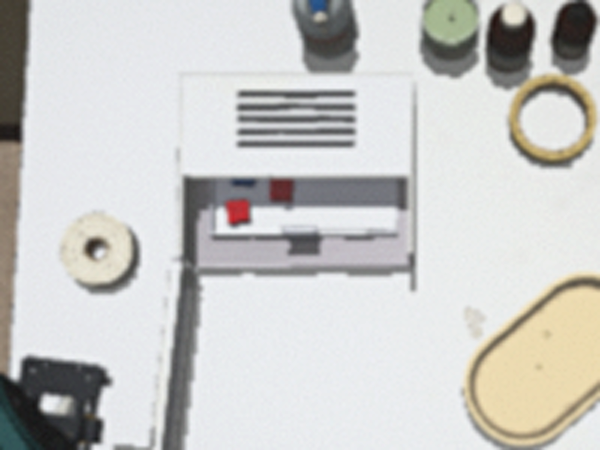

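The door is open at about 1.65 rad. The tray handle is at crop (304,235). Next I'll go to it and grip.

>>> carry_out(
  increments=[
    [140,[-19,33,0],-0.9],
    [140,[-20,33,0],-0.9],
    [140,[-20,33,1],-0.9],
    [140,[-20,33,1],-0.9],
    [140,[-21,32,1],-0.9],
    [140,[-21,32,1],-0.9],
    [140,[-22,32,0],-0.9],
    [140,[-22,31,0],-0.9],
  ],
)

```text
time: 7.4
tool_pos: [0.6454, 0.1608, 0.1967]
ee_rot: [-3.141, 0.0, 1.585]
wrist_force: [-0.5, 0.8, 0.6]
width: 0.0425
finger_force: 0.0
```

>>> carry_out(
  increments=[
    [140,[0,0,0],0],
    [140,[0,0,33],0],
    [140,[0,0,33],0],
    [140,[0,0,33],0],
    [140,[0,0,33],0],
    [140,[0,0,0],0],
    [140,[0,0,0],0],
  ],
)

```text
time: 8.1
tool_pos: [0.6436, 0.1625, 0.0652]
ee_rot: [-3.14, -0.0, 1.585]
wrist_force: [0.1, 0.7, 0.6]
width: 0.0423
finger_force: 0.0
```

>>> carry_out(
  increments=[
    [255,[0,0,0],0],
    [255,[0,0,0],0],
    [255,[0,0,0],0],
    [255,[0,0,0],0],
    [255,[0,0,0],0],
    [255,[0,0,0],0],
    [255,[0,0,0],0],
    [255,[0,0,0],0],
  ],
)

```text
time: 8.9
tool_pos: [0.6444, 0.1623, 0.0663]
ee_rot: [3.141, -0.0, 1.585]
wrist_force: [-0.6, -0.4, 4.9]
width: 0.0077
finger_force: 30.0
```

Run:
```python
from h import *
say()
```

```text
8.9 [0.6444 0.1623 0.0663] [180.   -0.   90.8] [-0.6 -0.4  4.9] 0.0077 29.999470710754395 [0.16 0.41 1.29 0.   1.45 0.15]
```

>>> carry_out(
  increments=[
    [255,[0,0,-4],0],
    [255,[0,0,-6],0],
    [255,[0,0,-4],0],
    [255,[0,0,0],0],
    [255,[0,-8,0],0],
    [255,[0,-15,0],0],
    [255,[0,-20,0],0],
    [255,[0,-20,0],0],
  ],
)

```text
time: 9.7
tool_pos: [0.5797, 0.1611, 0.0789]
ee_rot: [-3.14, 0.0, 1.585]
wrist_force: [-0.6, -1.1, -1.2]
width: 0.0075
finger_force: 30.0
```

>>> carry_out(
  increments=[
    [255,[0,-20,0],0],
    [255,[0,-20,0],0],
    [255,[0,-20,-6],0],
    [255,[0,-20,-14],0],
    [255,[0,-15,-20],0],
    [255,[0,-8,-20],0],
    [255,[0,0,-20],0],
    [255,[0,0,-10],0],
  ],
)

```text
time: 10.5
tool_pos: [0.4782, 0.16, 0.1715]
ee_rot: [3.139, -0.001, 1.585]
wrist_force: [-0.7, 0.4, -2.5]
width: 0.0076
finger_force: 30.0
```

Run:
```python
from h import *
say()
im=robot.snapshot("scene");im2=robot.snapshot("top")
a=crop(im,170,60,370,260,2);b=crop(im2,180,110,380,260,2)
cv2.imwrite("pics/c1.png",np.hstack([a,np.vstack([b,b[:100]*0])]))
```

```text
10.5 [0.4782 0.16   0.1715] [179.8  -0.   90.8] [-0.7  0.4 -2.5] 0.0076 29.994125068187714 [ 0.21 -0.    1.56  0.    1.58  0.2 ]
```

View pics/c1.png

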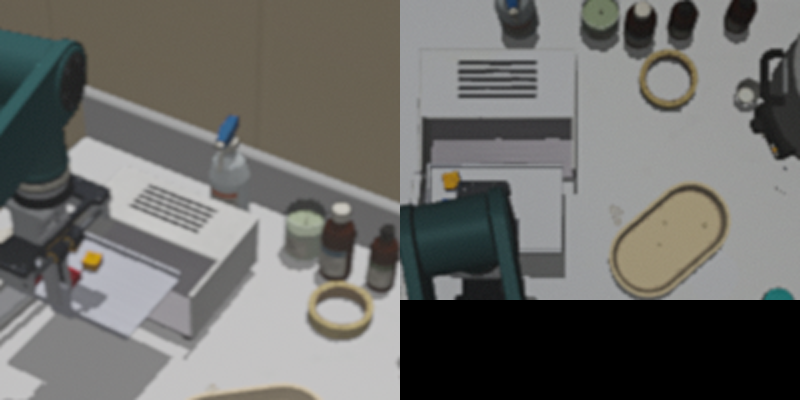

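The tray is out and level, with the blocks on its left half; an amber one is at (92,260). I'll carry it to the pour spot, using the cabinet's right front corner as the tipping fulcrum.

Run:
```python
from h import *
plan([(.478+.089*.03,.16-.129*.03,.173,89,1,255),(.478+.089*.1,.16-.129*.1,.175,86,1,255),(.567-.0089,.031+.0129,.19,45,12,255),(.567,.031,.19,41.6,2,255)])
```

```text
[[255,[-3.9,1.7,-1.9],1.8],[255,[-8.9,6.4,-2.0],3.0],[255,[-8.2,6.5,-1.2],3.4],[255,[-7.7,7.0,-1.3],3.4],[255,[-7.4,7.4,-1.2],3.4],[255,[-6.9,7.9,-1.3],3.4],[255,[-6.4,8.3,-1.2],3.4],[255,[-5.9,8.6,-1.3],3.4]]
[[255,[-5.4,8.9,-1.2],3.4],[255,[-4.8,9.3,-1.3],3.4],[255,[-4.3,9.5,-1.2],3.4],[255,[-3.7,9.8,-1.3],3.4],[255,[-3.1,10.0,-1.2],3.4],[255,[-2.6,10.1,-1.3],3.4],[255,[-1.4,7.7,0.0],1.8],[255,[-1.2,7.7,0.0],1.8]]
end [0.567 0.031 0.19 ] 41.6
```

>>> carry_out(
  increments=[
    [255,[-4,2,-2],1.8],
    [255,[-9,6,-2],3.0],
    [255,[-8,6,-1],3.4],
    [255,[-8,7,-1],3.4],
    [255,[-7,7,-1],3.4],
    [255,[-7,8,-1],3.4],
    [255,[-6,8,-1],3.4],
    [255,[-6,9,-1],3.4],
  ],
)

```text
time: 11.4
tool_pos: [0.5207, 0.0949, 0.1775]
ee_rot: [-3.138, 0.002, 1.141]
wrist_force: [0.6, -0.3, -2.2]
width: 0.0077
finger_force: 30.0
```

>>> carry_out(
  increments=[
    [255,[-5,9,-1],3.4],
    [255,[-5,9,-1],3.4],
    [255,[-4,9,-1],3.4],
    [255,[-4,10,-1],3.4],
    [255,[-3,10,-1],3.4],
    [255,[-3,10,-1],3.4],
    [255,[-1,8,0],1.8],
    [255,[-1,8,0],1.8],
  ],
)

```text
time: 12.2
tool_pos: [0.5657, 0.0309, 0.1841]
ee_rot: [-3.14, 0.002, 0.724]
wrist_force: [-0.5, 1.1, -2.6]
width: 0.0081
finger_force: 30.0
```

>>> carry_out(
  increments=[
    [255,[0,0,10],0],
    [255,[0,0,10],0],
    [255,[0,0,5],0],
    [255,[0,0,0],0],
  ],
)

```text
time: 12.6
tool_pos: [0.5646, 0.0319, 0.1585]
ee_rot: [-3.139, 0.002, 0.727]
wrist_force: [-0.5, -0.2, -2.0]
width: 0.008
finger_force: 30.0
```

Run:
```python
from h import *
say()
im=robot.snapshot("scene");im2=robot.snapshot("top")
a=crop(im,170,100,370,300,2);b=crop(im2,180,110,380,260,2)
cv2.imwrite("pics/d1.png",np.hstack([a,np.vstack([b,b[:100]*0])]))
plan([(.567,.031,.165,41.6,2,255)])
```

```text
12.6 [0.5646 0.0319 0.1585] [-1.798e+02  1.000e-01  4.170e+01] [-0.5 -0.2 -2. ] 0.008 29.993862211704254 [-0.04  0.14  1.43  0.    1.57  0.8 ]
[[255,[0.3,0.8,-2.4],0.0],[255,[0.3,0.7,-2.3],0.0]]
end [0.567  0.0311 0.165 ] 41.7
```

View pics/d1.png

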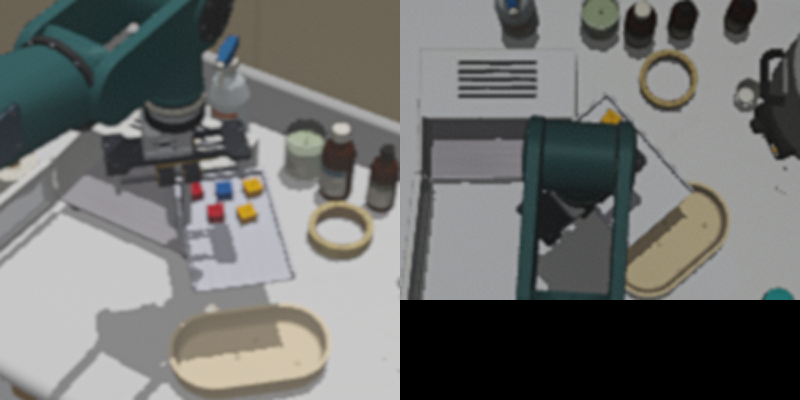

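The tray is level over the mould's near side, with all five blocks at crop (190–255,185–215). Now I'll lower it onto the cabinet corner to tip it.

>>> carry_out(
  increments=[
    [255,[0,1,6],0],
    [255,[0,0,4],0],
    [255,[0,0,4],0],
    [255,[0,0,5],0],
    [255,[0,0,5],0],
    [255,[0,0,0],0],
    [255,[0,0,0],0],
    [255,[0,0,0],0],
  ],
)

```text
time: 13.5
tool_pos: [0.5674, 0.0293, 0.1403]
ee_rot: [3.137, -0.002, 0.726]
wrist_force: [-4.9, -2.5, 9.6]
width: 0.008
finger_force: 30.0
```

Run:
```python
from h import *
say()
im=robot.snapshot("scene");im2=robot.snapshot("top")
a=crop(im,170,100,370,300,2);b=crop(im2,180,110,380,260,2)
cv2.imwrite("pics/d2.png",np.hstack([a,np.vstack([b,b[:100]*0])]))
```

```text
13.5 [0.5674 0.0293 0.1403] [ 1.797e+02 -1.000e-01  4.160e+01] [-4.9 -2.5  9.6] 0.008 30.001214146614075 [-0.05  0.15  1.46 -0.    1.53  0.8 ]
```

View pics/d2.png

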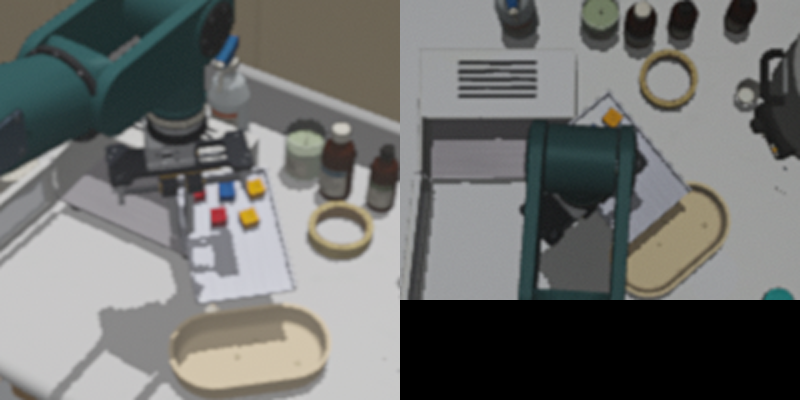

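Tipping works: the lip has dropped and the force is about 12 N. The blocks haven't slid yet, so I'll lower further.

>>> carry_out(
  increments=[
    [255,[0,0,6],0],
    [255,[0,0,6],0],
    [255,[0,0,0],0],
    [255,[0,0,0],0],
    [255,[0,0,0],0],
  ],
)

```text
time: 14.1
tool_pos: [0.5673, 0.0289, 0.1284]
ee_rot: [3.136, -0.001, 0.725]
wrist_force: [-5.4, -3.8, 10.6]
width: 0.0077
finger_force: 30.0
```

Run:
```python
from h import *
say()
im=robot.snapshot("scene");im2=robot.snapshot("top")
a=crop(im,170,100,370,300,2);b=crop(im2,180,110,380,260,2)
cv2.imwrite("pics/d3.png",np.hstack([a,np.vstack([b,b[:100]*0])]))
```

```text
14.1 [0.5673 0.0289 0.1284] [179.7  -0.   41.6] [-5.4 -3.8 10.6] 0.0077 30.00108003616333 [-0.05  0.16  1.47 -0.    1.51  0.8 ]
```

View pics/d3.png

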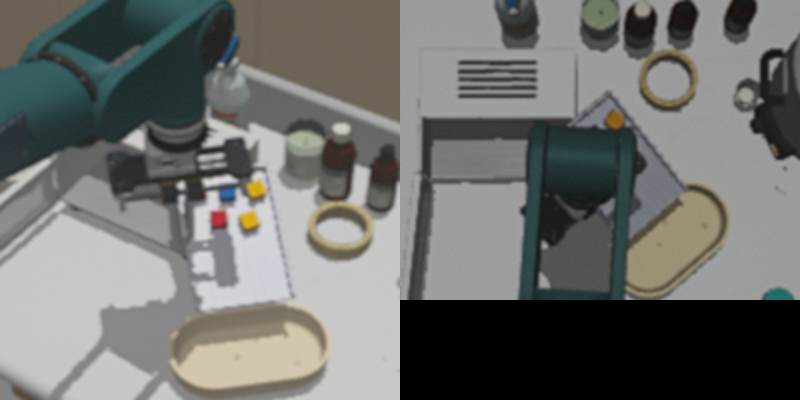

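```bash
cat >> h.py <<'E'
def tri(ps,pt):
    A=[];b=[]
    for n,(u,v) in(("scene",ps),("top",pt)):
        f,cx,cy,T=cal(n);d=T[:3,:3]@[(u-cx)/f,(v-cy)/f,1];d/=np.linalg.norm(d);M=np.eye(3)-np.outer(d,d);A.append(M);b.append(M@T[:3,3])
    return np.round(np.linalg.lstsq(np.vstack(A),np.hstack(b),rcond=None)[0],4)
E
python3 - <<'E'
from h import *
S=lambda x,y:(170+(x+.5)/2-.5,100+(y+.5)/2-.5); T=lambda x,y:(180+(x-400+.5)/2-.5,110+(y+.5)/2-.5)
a=cv2.imread("pics/d3.png");b=cv2.imread("pics/d1.png")
im=np.hstack([crop(b[130:320,160:310],0,0,150,190,2.6),crop(a[130:320,160:310],0,0,150,190,2.6)]);cv2.imwrite("pics/d4.png",im)
print("d1 BL",tri(S(263,171),T(607,96)),"lipB",tri(S(293,280),T(692,192)))
print("d3 BL",tri(S(265,172),T(607,93)),"lipB",tri(S(293,298),T(687,194)))
print("lipF d1", p2w("scene",*S(195,289),.12),"lipF d3",p2w("scene",*S(200,306),.09))
E
```

```text
d1 BL [ 0.7245 -0.0019  0.1271] lipB [ 0.5801 -0.1325  0.1159]
d3 BL [ 0.7308 -0.0019  0.1201] lipB [ 0.5835 -0.1307  0.0749]
lipF d1 [ 0.49776661 -0.03507276  0.12      ] lipF d3 [ 0.49812079 -0.04181981  0.09      ]
```

View pics/d4.png

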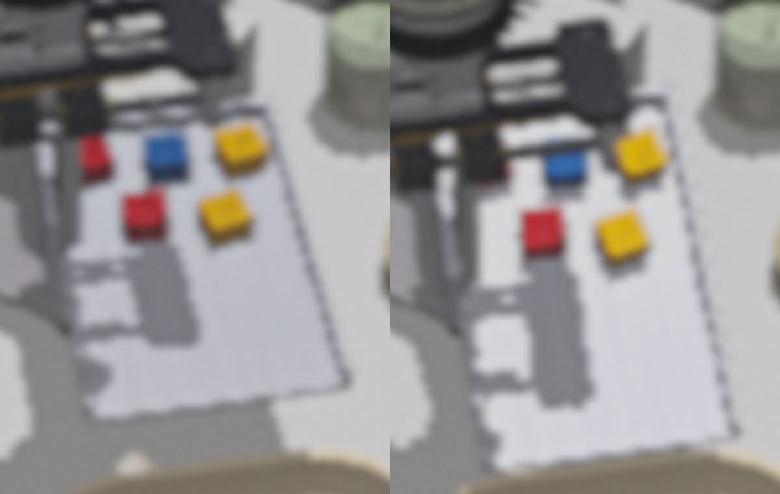

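The tilt is about 12° so far; the lip corner dropped from (345,385) to (738,432) in the enlarged pair. I'll lower quickly to pass the sliding angle.

>>> carry_out(
  increments=[
    [255,[0,0,7],0],
    [255,[0,0,7],0],
    [255,[0,0,2],0],
    [255,[0,0,0],0],
    [255,[0,0,0],0],
    [255,[0,0,0],0],
    [255,[0,0,0],0],
    [255,[0,0,0],0],
  ],
)

```text
time: 15.0
tool_pos: [0.5674, 0.0288, 0.1144]
ee_rot: [3.135, -0.001, 0.726]
wrist_force: [-7.9, -3.7, 17.0]
width: 0.0079
finger_force: 34.6
```

Run:
```python
from h import *
say()
im=robot.snapshot("scene");im2=robot.snapshot("top")
a=crop(im,170,100,370,300,2);b=crop(im2,180,110,380,260,2)
cv2.imwrite("pics/d5.png",np.hstack([a,np.vstack([b,b[:100]*0])]))
```

```text
15.0 [0.5674 0.0288 0.1144] [ 1.796e+02 -1.000e-01  4.160e+01] [-7.9 -3.7 17. ] 0.0079 34.56749964505434 [-0.05  0.17  1.49 -0.    1.48  0.8 ]
```

View pics/d5.png

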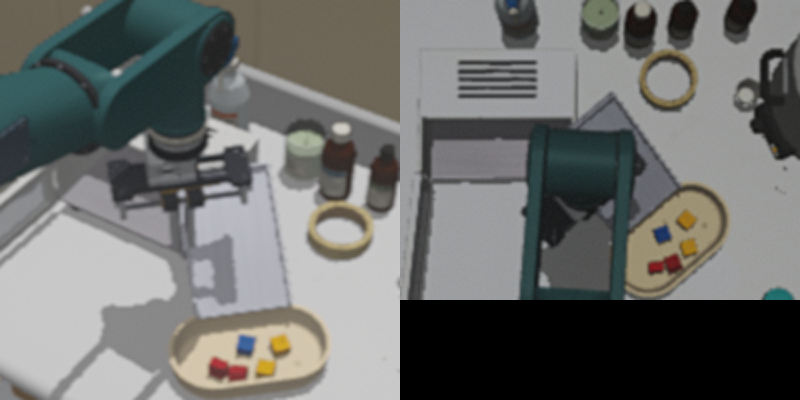

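All five blocks are in the mould, at top crop (655–690,218–268). Next I'll lift, carry the empty tray to the clear table in front of the cabinet, and press it level.

Run:
```python
from h import *
plan([(.567,.029,.20,41.6,3,255),(.455,.160,.20,90.8,9,255),(.455,.16,.095,90.8,4,255)])
```

```text
[[255,[-0.1,-0.2,-28.5],-0.0],[255,[-0.0,-0.1,-28.6],-0.0],[255,[-0.1,-0.2,-28.5],-0.0],[255,[0.4,-19.1,-0.0],-5.5],[255,[2.1,-19.1,-0.0],-5.5],[255,[4.0,-18.7,-0.0],-5.5],[255,[5.8,-18.3,-0.0],-5.5],[255,[7.5,-17.6,-0.0],-5.5]]
[[255,[9.2,-16.8,-0.0],-5.5],[255,[10.7,-15.9,-0.0],-5.5],[255,[12.2,-14.7,-0.0],-5.5],[255,[13.5,-13.6,-0.0],-5.5],[255,[0.0,0.0,26.2],0.1],[255,[0.0,0.0,26.3],0.1],[255,[0.0,0.0,26.2],0.1],[255,[0.0,0.0,26.3],0.1]]
end [0.455 0.16  0.095] 90.7
```

>>> carry_out(
  increments=[
    [255,[0,0,-28],0],
    [255,[0,0,-29],0],
    [255,[0,0,-29],0],
    [255,[0,-19,0],-5.5],
    [255,[2,-19,0],-5.5],
    [255,[4,-19,0],-5.5],
    [255,[6,-18,0],-5.5],
    [255,[8,-18,0],-5.5],
  ],
)

```text
time: 15.9
tool_pos: [0.5036, 0.1043, 0.1946]
ee_rot: [3.141, -0.0, 1.21]
wrist_force: [1.1, -0.3, -1.1]
width: 0.0073
finger_force: 34.5
```

>>> carry_out(
  increments=[
    [255,[9,-17,0],-5.5],
    [255,[11,-16,0],-5.5],
    [255,[12,-15,0],-5.5],
    [255,[13,-13,0],-5.5],
    [255,[0,0,26],0],
    [255,[0,0,26],0],
    [255,[0,0,26],0],
    [255,[0,0,26],0],
  ],
)

```text
time: 16.7
tool_pos: [0.4542, 0.1616, 0.0898]
ee_rot: [3.14, -0.0, 1.591]
wrist_force: [-0.4, 0.1, -1.6]
width: 0.0079
finger_force: 34.5
```

>>> carry_out(
  increments=[
    [255,[0,0,0],0],
    [255,[0,0,12],0],
    [255,[0,0,12],0],
    [255,[0,0,12],0],
    [255,[0,0,10],0],
    [255,[0,0,7],0],
    [255,[0,0,0],0],
    [255,[0,0,0],0],
  ],
)

```text
time: 17.5
tool_pos: [0.456, 0.1618, 0.0392]
ee_rot: [3.137, -0.001, 1.591]
wrist_force: [0.8, 1.2, 3.3]
width: 0.008
finger_force: 33.9
```

Run:
```python
from h import *
say()
```

```text
17.5 [0.456  0.1618 0.0392] [179.7  -0.   91.1] [0.8 1.2 3.3] 0.008 33.89902493159752 [ 0.22  0.05  1.78 -0.    1.31  0.2 ]
```

>>> carry_out(
  increments=[
    [140,[0,0,0],0],
    [140,[0,0,0],0],
    [140,[0,0,0],0],
    [140,[0,0,0],0],
    [0,[0,0,0],0],
    [0,[0,0,-40],0],
    [0,[0,0,-50],0],
    [0,[0,0,-50],0],
  ],
)

```text
time: 18.3
tool_pos: [0.4533, 0.1612, 0.1783]
ee_rot: [-3.14, 0.0, 1.59]
wrist_force: [0.4, -0.2, 0.7]
width: 0.0687
finger_force: 0.0
```

```bash
cat > tin.py <<'E'
from h import *
t=robot.snapshot("top");s=robot.snapshot("scene")
m=(t.max(2)<70).astype(np.uint8);m[:240]=0;m[283:]=0;m[:,:350]=0;m[:,435:]=0
for c in cv2.findContours(m,0,2)[0]:
    if cv2.contourArea(c)>60:(u,v),rr=cv2.minEnclosingCircle(c);print("tin top",u,v,rr,p2w("top",u,v,.028))
cv2.imwrite("pics/e1.png",np.hstack([cv2.convertScaleAbs(crop(t,280,190,430,290,2.66),alpha=1.5),np.vstack([crop(s,240,240,420,380,2.2),np.zeros((0,396,3),np.uint8)])[:266,:399]]))
E
python3 - <<'E'
exec(open("tin.py").read())
say();print("lever",tri((402,291),(410,227)))
a=crop(s,150,100,350,300,2);b=crop(t,150,110,350,310,2)
cv2.imwrite("pics/e2.png",np.hstack([a,b]))
e=crop(t,280,190,430,290,2.66);f=crop(s,240,240,420,380,2.2)
cv2.imwrite("pics/e1.png",np.hstack([e,f[:e.shape[0]]]))
E
```

```text
tin top 399.90625 262.0 8.15539264678955 [ 0.41561141 -0.38083002  0.028     ]
18.4 [0.4583 0.1625 0.1862] [179.1  -0.2  91.1] [1.6 0.1 0.4] 0.0762 0.0 [ 0.22 -0.06  1.58  0.    1.6   0.2 ]
lever [ 0.5194 -0.3826  0.1486]
```

View pics/e2.png

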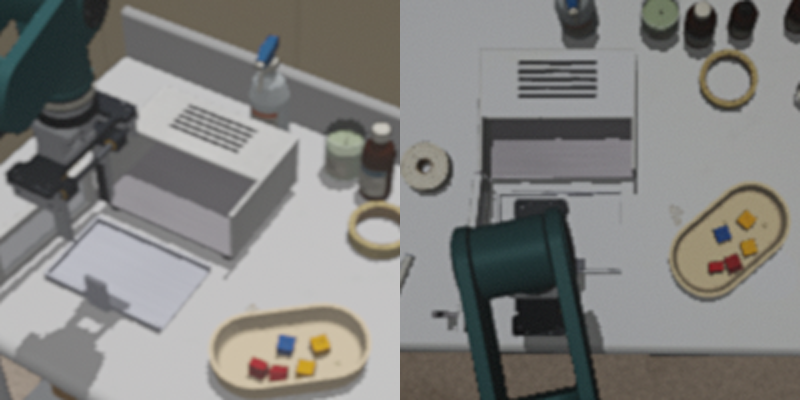

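View pics/e1.png

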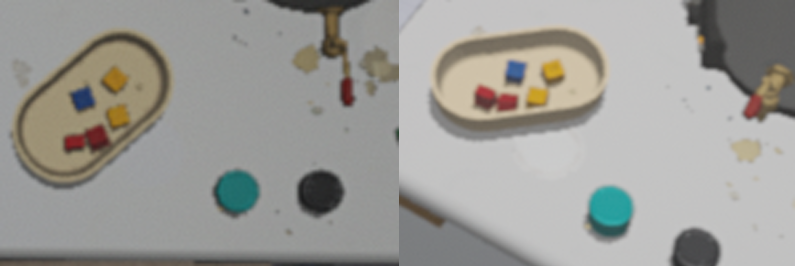

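The tray lies flat on the table at about left crop (130,270), and the five blocks are in the mould. The other crop confirms the only black tin at (320,191), beside the turquoise look-alike at (237,191). The lever end is 0.10 m beyond the tin, so I'll grip with the fingers along y. All my picture views are used, so from here I work numerically.

Run:
```python
from h import *
plan([(.417,-.381,.20,0,13,65),(.417,-.381,.017,0,6,65)])
```

```text
[[65,[-41.7,-4.0,-1.1],7.0],[65,[-41.9,1.1,-1.0],7.0],[65,[-41.5,6.3,-1.1],7.0],[65,[-40.4,11.2,-1.1],7.0],[65,[-38.7,16.0,-1.0],7.0],[65,[-36.5,20.7,-1.1],7.0],[65,[-33.7,25.0,-1.0],7.0],[65,[-30.4,28.8,-1.1],7.0]]
[[65,[-26.6,32.4,-1.1],7.0],[65,[-22.5,35.4,-1.0],7.0],[65,[-18.1,37.8,-1.1],7.0],[65,[-13.3,39.8,-1.1],7.0],[65,[-8.3,41.1,-1.0],7.0],[65,[0.0,-0.0,30.5],0.0],[65,[0.0,-0.0,30.5],0.0],[65,[0.0,-0.0,30.5],0.0]]
[[65,[0.0,-0.0,30.5],0.0],[65,[0.0,-0.0,30.5],0.0],[65,[0.0,-0.0,30.5],0.0]]
end [ 0.417 -0.381  0.017] 0.1
```

>>> carry_out(
  increments=[
    [65,[-42,-4,-1],7],
    [65,[-42,1,-1],7],
    [65,[-41,6,-1],7],
    [65,[-40,11,-1],7],
    [65,[-39,16,-1],7],
    [65,[-36,21,-1],7],
    [65,[-34,25,-1],7],
    [65,[-30,29,-1],7],
  ],
)

```text
time: 19.2
tool_pos: [0.4282, -0.174, 0.1847]
ee_rot: [-3.141, 0.0, 0.608]
wrist_force: [0.9, 0.0, 0.4]
width: 0.0705
finger_force: 0.0
```

>>> carry_out(
  increments=[
    [65,[-27,32,-1],7],
    [65,[-22,35,-1],7],
    [65,[-18,38,-1],7],
    [65,[-13,40,-1],7],
    [65,[-8,41,-1],7],
    [65,[0,0,0],0],
    [65,[0,0,0],0],
    [65,[0,0,0],0],
  ],
)

```text
time: 20.0
tool_pos: [0.4135, -0.3799, 0.1899]
ee_rot: [-3.14, 0.001, 0.004]
wrist_force: [-0.8, 0.3, -0.0]
width: 0.0698
finger_force: 0.0
```

Run:
```python
from h import *
say()
t=robot.snapshot("top");s=robot.snapshot("scene")
# tin in scene: dark blob near expected pixel
c=w2p("scene",[.417,-.381,.03]);print("exp",c)
g=s.max(2);x,y=map(int,c);m=np.zeros_like(g);m[y-16:y+20,x-20:x+20]=(g[y-16:y+20,x-20:x+20]<90);k=max(cv2.findContours(m,0,2)[0],key=cv2.contourArea)
print(cv2.boundingRect(k),cv2.contourArea(k))
plan([(.417,-.381,.017,0,5,65)])
```

```text
20.0 [ 0.4135 -0.3799  0.1899] [-179.9    0.     0.2] [-0.8  0.3 -0. ] 0.0698 0.0 [-0.84  0.12  1.39  0.    1.63  0.72]
exp [374.05769431 351.47451256]
(365, 347, 20, 21) 295.5
[[65,[0.6,0.3,34.7],0.0],[65,[0.7,0.2,34.7],0.0],[65,[0.6,0.3,34.7],0.0],[65,[0.7,0.3,34.7],0.0],[65,[0.6,0.3,34.7],0.0]]
end [ 0.417 -0.381  0.017] 0.2
```

>>> carry_out(
  increments=[
    [65,[1,0,35],0],
    [65,[1,0,35],0],
    [65,[1,1,35],0],
    [65,[0,0,34],0],
    [65,[0,0,25],0],
    [65,[0,0,8],0],
    [65,[0,0,0],0],
    [65,[0,0,0],0],
  ],
)

```text
time: 20.9
tool_pos: [0.4175, -0.3824, 0.0202]
ee_rot: [3.14, -0.002, 0.003]
wrist_force: [0.5, 0.1, 0.3]
width: 0.0699
finger_force: 0.0
```

>>> carry_out(
  increments=[
    [255,[0,0,0],0],
    [255,[0,0,0],0],
    [255,[0,0,0],0],
    [255,[0,0,0],0],
    [255,[0,0,0],0],
    [255,[0,0,0],0],
    [255,[0,0,0],0],
  ],
)

```text
time: 21.6
tool_pos: [0.4171, -0.3827, 0.0198]
ee_rot: [3.14, -0.002, 0.002]
wrist_force: [-0.5, -0.3, 6.2]
width: 0.0498
finger_force: 30.0
```

Run:
```python
from h import *
say()
# tray location from the released pose: handle ~ (.456,.1618), yaw 1 -> tray centre
plan([(.418,-.381,.15,0,4,255),(.534,.162,.15,60,14,255),(.534,.162,.035,60,5,255)])
```

```text
21.6 [ 0.4171 -0.3827  0.0198] [ 1.799e+02 -1.000e-01  1.000e-01] [-0.5 -0.3  6.2] 0.0498 30.001164972782135 [-0.84  0.24  1.6   0.    1.3   0.73]
[[255,[0.2,-0.4,-32.6],0.0],[255,[0.3,-0.5,-32.5],0.0],[255,[0.2,-0.4,-32.6],0.0],[255,[0.2,-0.4,-32.5],0.0],[255,[8.4,-38.8,-0.0],-4.3],[255,[11.2,-38.0,-0.0],-4.3],[255,[14.1,-37.1,-0.0],-4.3],[255,[16.8,-35.9,-0.0],-4.3]]
[[255,[19.5,-34.6,-0.0],-4.3],[255,[21.9,-33.0,-0.0],-4.3],[255,[24.5,-31.2,-0.0],-4.3],[255,[26.6,-29.4,-0.0],-4.3],[255,[28.8,-27.3,-0.0],-4.3],[255,[30.8,-25.0,-0.0],-4.3],[255,[32.6,-22.6,-0.0],-4.3],[255,[34.1,-20.2,-0.0],-4.3]]
[[255,[35.6,-17.5,-0.0],-4.3],[255,[36.8,-14.8,-0.0],-4.3],[255,[0.0,0.0,23.0],0.1],[255,[0.0,0.0,23.0],0.1],[255,[0.0,0.0,23.0],0.1],[255,[0.0,0.0,23.0],0.1],[255,[0.0,0.0,23.0],0.1]]
end [0.534 0.162 0.035] 59.8
```

>>> carry_out(
  increments=[
    [255,[0,0,-30],0],
    [255,[0,0,-35],0],
    [255,[0,0,-35],0],
    [255,[0,0,-30],0],
    [255,[4,-20,0],0],
    [255,[8,-40,0],0],
    [255,[8,-40,0],0],
    [255,[8,-40,0],0],
  ],
)

```text
time: 22.4
tool_pos: [0.4433, -0.2391, 0.1461]
ee_rot: [-3.139, 0.003, 0.002]
wrist_force: [1.4, -1.2, -1.4]
width: 0.0502
finger_force: 30.0
```

>>> carry_out(
  increments=[
    [255,[8,-40,0],0],
    [255,[8,-40,0],0],
    [255,[8,-40,0],0],
    [255,[8,-40,0],0],
    [255,[9,-40,0],0],
    [255,[9,-40,0],0],
    [255,[9,-40,0],0],
    [255,[9,-40,0],0],
  ],
)

```text
time: 23.2
tool_pos: [0.5099, 0.0807, 0.1462]
ee_rot: [-3.141, 0.004, 0.003]
wrist_force: [0.6, -0.4, -1.4]
width: 0.0499
finger_force: 30.0
```

>>> carry_out(
  increments=[
    [255,[9,-40,0],0],
    [255,[9,-40,0],0],
    [255,[9,-20,0],0],
    [255,[0,0,0],0],
    [255,[0,0,0],0],
  ],
)

```text
time: 23.7
tool_pos: [0.5368, 0.1785, 0.1465]
ee_rot: [3.14, 0.004, 0.003]
wrist_force: [-0.4, 0.1, -0.9]
width: 0.0497
finger_force: 30.0
```

Run:
```python
from h import *
say()
plan([(.534,.162,.15,0,1,255),(.534,.162,.035,0,5,255)])
```

```text
23.7 [0.5368 0.1785 0.1465] [179.9   0.2   0.2] [-0.4  0.1 -0.9] 0.0497 29.999843537807465 [ 0.22  0.15  1.45 -0.    1.55  1.79]
[[255,[-2.8,16.4,-3.5],0.2],[255,[-0.0,0.0,23.0],-0.0],[255,[-0.0,0.0,23.0],-0.0],[255,[-0.0,0.0,23.0],-0.0],[255,[-0.0,0.0,23.0],-0.0],[255,[-0.0,0.0,23.0],-0.0]]
end [0.534 0.162 0.035] -0.0
```

>>> carry_out(
  increments=[
    [255,[-2,14,10],0],
    [255,[0,0,25],0],
    [255,[0,0,30],0],
    [255,[0,0,25],0],
    [255,[0,0,14],0],
    [255,[0,0,8],0],
    [255,[0,0,5],0],
    [255,[0,0,0],0],
  ],
)

```text
time: 24.5
tool_pos: [0.5366, 0.1639, 0.0317]
ee_rot: [-3.142, -0.0, 0.002]
wrist_force: [0.0, -0.4, -0.4]
width: 0.0501
finger_force: 30.0
```

>>> carry_out(
  increments=[
    [255,[0,0,3],0],
    [255,[0,0,2],0],
    [255,[0,0,0],0],
    [255,[0,0,0],0],
  ],
)

```text
time: 24.9
tool_pos: [0.5366, 0.1644, 0.0268]
ee_rot: [-3.141, -0.001, 0.002]
wrist_force: [-0.1, 0.2, 0.8]
width: 0.0495
finger_force: 30.0
```

Run:
```python
from h import *
say()
```

```text
24.9 [0.5366 0.1644 0.0268] [-1.8e+02 -0.0e+00  1.0e-01] [-0.1  0.2  0.8] 0.0495 29.999881088733673 [0.2  0.23 1.6  0.   1.31 1.76]
```

>>> carry_out(
  increments=[
    [255,[0,0,2],0],
    [255,[0,0,1],0],
    [255,[0,0,0],0],
    [80,[0,0,0],0],
    [80,[0,0,0],0],
    [80,[0,0,0],0],
    [80,[0,0,0],0],
    [80,[0,0,-15],0],
  ],
)

```text
time: 25.7
tool_pos: [0.5344, 0.1638, 0.0365]
ee_rot: [3.141, 0.005, 0.002]
wrist_force: [1.1, 0.3, -0.0]
width: 0.0645
finger_force: 0.0
```

>>> carry_out(
  increments=[
    [80,[0,0,-30],0],
    [80,[0,0,-40],0],
    [80,[0,0,-40],0],
    [140,[-40,0,0],-8],
    [140,[-40,0,0],-8],
    [140,[-40,0,0],-8],
    [140,[-40,0,0],-8],
    [140,[0,0,0],-8],
  ],
)

```text
time: 26.5
tool_pos: [0.378, 0.1301, 0.1491]
ee_rot: [3.142, 0.0, 0.706]
wrist_force: [1.5, -0.2, 0.3]
width: 0.0425
finger_force: 0.0
```

Run:
```python
from h import *
say()
t=robot.snapshot("top");s=robot.snapshot("scene")
for n,im in(("scene",s),("top",t)):
    c=w2p(n,[.5366,.1644,.034]);x,y=map(int,c);g=im.max(2);m=np.zeros_like(g);m[y-22:y+22,x-25:x+25]=(g[y-22:y+22,x-25:x+25]<70);k=max(cv2.findContours(m,0,2)[0],key=cv2.contourArea)
    (u,v),r=cv2.minEnclosingCircle(k);print(n,c,(u,v),r,cv2.contourArea(k),cv2.boundingRect(k),p2w(n,u,v,.034))
# handle/tray outline: project expected tray corners & dump grey profile not needed
```

```text
26.5 [0.378  0.1301 0.1491] [180.    0.   40.5] [ 1.5 -0.2  0.3] 0.0425 0.0 [ 0.19 -0.23  1.81 -0.    1.56  1.05]
scene [216.24011396 226.75330813] (202.5, 214.0) 14.500100135803223 218.5 (191, 204, 26, 21) [0.55589784 0.22840694 0.034     ]
top [229.75475499 221.05891688] (230.0, 222.0) 8.062357902526855 166.0 (223, 215, 15, 16) [0.53360326 0.163526   0.034     ]
```

Run:
```python
from h import *
plan([(.456,.162,.15,91,7,140),(.456,.162,.043,91,5,140)])
```

```text
[[140,[11.0,3.5,-0.0],-7.3],[140,[10.5,4.8,-0.0],-7.3],[140,[9.8,6.1,-0.0],-7.3],[140,[8.9,7.4,-0.1],-7.3],[140,[7.9,8.4,0.0],-7.3],[140,[6.8,9.3,0.0],-7.3],[140,[5.6,10.1,0.0],-7.3],[140,[-0.0,0.0,21.4],0.0]]
[[140,[-0.0,0.0,21.4],0.0],[140,[-0.0,0.0,21.4],0.0],[140,[-0.0,0.0,21.4],0.0],[140,[-0.1,0.0,21.4],0.0]]
end [0.456 0.162 0.043] 91.2
```

>>> carry_out(
  increments=[
    [140,[11,4,0],-7.3],
    [140,[10,5,0],-7.3],
    [140,[10,6,0],-7.3],
    [140,[9,7,0],-7.3],
    [140,[8,8,0],-7.3],
    [140,[7,9,0],-7.3],
    [140,[6,10,0],-7.3],
    [140,[0,0,0],0],
  ],
)

```text
time: 27.4
tool_pos: [0.4573, 0.1633, 0.149]
ee_rot: [3.141, -0.0, 1.589]
wrist_force: [-0.0, -0.0, -0.8]
width: 0.0423
finger_force: 0.0
```

>>> carry_out(
  increments=[
    [140,[0,0,22],0],
    [140,[0,0,22],0],
    [140,[0,0,22],0],
    [140,[0,0,22],0],
    [140,[0,0,19],0],
    [140,[0,0,0],0],
    [140,[0,0,0],0],
  ],
)

```text
time: 28.1
tool_pos: [0.4558, 0.1627, 0.0419]
ee_rot: [-3.142, -0.0, 1.59]
wrist_force: [0.2, 0.2, 0.3]
width: 0.0423
finger_force: 0.0
```

Run:
```python
from h import *
say()
```

```text
28.1 [0.4558 0.1627 0.0419] [-180.    -0.    91.1] [0.2 0.2 0.3] 0.0423 0.0 [0.23 0.05 1.77 0.   1.32 0.21]
```

>>> carry_out(
  increments=[
    [255,[0,0,0],0],
    [255,[0,0,0],0],
    [255,[0,0,0],0],
    [255,[0,0,0],0],
    [255,[0,0,0],0],
    [255,[0,0,0],0],
    [255,[0,0,0],0],
    [255,[0,0,-5],0],
  ],
)

```text
time: 28.9
tool_pos: [0.4547, 0.1625, 0.0456]
ee_rot: [-3.139, 0.0, 1.592]
wrist_force: [0.5, -0.8, -1.9]
width: 0.008
finger_force: 30.0
```

>>> carry_out(
  increments=[
    [255,[0,0,-10],0],
    [255,[0,0,-15],0],
    [255,[0,0,-10],0],
    [255,[0,0,-2],0],
    [255,[0,0,0],0],
    [255,[0,0,0],0],
  ],
)

```text
time: 29.5
tool_pos: [0.4552, 0.1626, 0.0829]
ee_rot: [-3.141, 0.0, 1.592]
wrist_force: [-0.2, -0.3, -1.8]
width: 0.0075
finger_force: 30.0
```

Run:
```python
from h import *
say()
t=robot.snapshot("top");s=robot.snapshot("scene")
c=w2p("top",[.534,.163,.034+.042]);x,y=map(int,c);g=t.max(2);m=np.zeros_like(g);m[y-22:y+22,x-25:x+25]=(g[y-22:y+22,x-25:x+25]<70);k=max(cv2.findContours(m,0,2)[0],key=cv2.contourArea);print(c,cv2.minEnclosingCircle(k),cv2.boundingRect(k))
plan([(.644,.163,.081,91,10,255)])
```

```text
29.5 [0.4552 0.1626 0.0829] [-179.9    0.    91.2] [-0.2 -0.3 -1.8] 0.0075 29.99908447265625 [0.23 0.01 1.73 0.   1.41 0.2 ]
[228.83670977 220.58227559] ((225.34445190429688, 233.5), 23.569652557373047) (203, 214, 46, 28)
[[255,[-0.4,18.9,0.2],0.0],[255,[-0.3,18.9,0.1],0.0],[255,[-0.4,18.9,0.2],0.0],[255,[-0.4,18.9,0.2],0.0],[255,[-0.3,18.9,0.1],0.0],[255,[-0.4,18.9,0.2],0.0],[255,[-0.3,18.9,0.2],0.0],[255,[-0.4,18.9,0.1],0.0]]
[[255,[-0.4,18.9,0.2],0.0],[255,[-0.3,18.9,0.1],0.0]]
end [0.644 0.163 0.081] 91.2
```

>>> carry_out(
  increments=[
    [255,[0,8,0],0],
    [255,[0,14,0],0],
    [255,[0,20,0],0],
    [255,[0,20,0],0],
    [255,[0,20,0],0],
    [255,[0,20,1],0],
    [255,[0,20,1],0],
    [255,[0,16,0],0],
  ],
)

```text
time: 30.4
tool_pos: [0.5949, 0.1655, 0.0804]
ee_rot: [-3.141, 0.0, 1.592]
wrist_force: [0.4, -0.5, -1.7]
width: 0.008
finger_force: 30.0
```

>>> carry_out(
  increments=[
    [255,[0,16,0],0],
    [255,[0,16,0],0],
    [255,[0,12,0],0],
    [255,[0,6,0],0],
    [255,[0,0,0],0],
    [255,[0,0,0],0],
  ],
)

```text
time: 31.0
tool_pos: [0.6432, 0.1667, 0.081]
ee_rot: [-3.14, 0.0, 1.592]
wrist_force: [-1.1, 0.2, -1.1]
width: 0.0077
finger_force: 30.0
```

Run:
```python
from h import *
say()
```

```text
31.0 [0.6432 0.1667 0.081 ] [-179.9    0.    91.2] [-1.1  0.2 -1.1] 0.0077 29.999176561832428 [0.17 0.4  1.27 0.   1.47 0.15]
```

>>> carry_out(
  increments=[
    [255,[0,1,4],0],
    [255,[0,0,4],0],
    [255,[0,0,3],0],
    [255,[0,0,2],0],
    [255,[0,0,2],0],
    [255,[0,0,0],0],
    [255,[0,0,0],0],
  ],
)

```text
time: 31.7
tool_pos: [0.6447, 0.1669, 0.0679]
ee_rot: [3.141, -0.0, 1.592]
wrist_force: [-3.1, -0.4, 5.4]
width: 0.0079
finger_force: 30.0
```

>>> carry_out(
  increments=[
    [140,[0,0,0],0],
    [140,[0,0,0],0],
    [140,[0,0,0],0],
    [140,[0,0,0],0],
    [140,[0,0,0],0],
    [140,[0,0,-40],0],
    [140,[0,0,-40],0],
    [140,[0,0,-40],0],
  ],
)

```text
time: 32.5
tool_pos: [0.6443, 0.1667, 0.1873]
ee_rot: [-3.141, 0.0, 1.592]
wrist_force: [-0.2, 0.1, 1.0]
width: 0.0426
finger_force: 0.0
```

Run:
```python
from h import *
say()
x,y=handle(1.7)
plan([(.40,.24,.19,91,1,140),(.394,.343,.19,83.6,1,140)])
```

```text
32.5 [0.6443 0.1667 0.1873] [-179.9    0.    91.2] [-0.2  0.1  1. ] 0.0426 0.0 [0.17 0.35 1.11 0.   1.67 0.15]
[[140,[78.5,-242.7,-2.7],0.2],[140,[103.1,-4.1,0.0],7.4]]
end [0.394 0.343 0.19 ] 83.6
```

>>> carry_out(
  increments=[
    [140,[21,-31,0],0],
    [140,[21,-32,0],0],
    [140,[21,-32,0],0],
    [140,[21,-32,0],0],
    [140,[21,-32,0],0],
    [140,[21,-32,0],0],
    [140,[22,-32,0],0],
    [140,[22,-31,0],0],
  ],
)

```text
time: 33.3
tool_pos: [0.3856, 0.3319, 0.1866]
ee_rot: [3.141, -0.0, 1.592]
wrist_force: [0.7, 0.3, -0.6]
width: 0.0424
finger_force: 0.0
```

Run:
```python
from h import *
say()
t=robot.snapshot("top");s=robot.snapshot("scene")
c=w2p("scene",[.722,.167,.06]);print("tin exp scene",c);x,y=map(int,c);g=s.max(2)
print(g[y-14:y+16:2,x-26:x+27:3])
cv2.imwrite("pics/f.png",s)
# blocks in mould
hsv=cv2.cvtColor(t,cv2.COLOR_BGR2HSV);m=((hsv[...,1]>150)&(hsv[...,2]>50)).astype(np.uint8);m[:195]=0;m[268:]=0;m[:,:282]=0;m[:,348:]=0
for k in cv2.findContours(m,0,2)[0]:
    if cv2.contourArea(k)>6:
        u,v=cv2.minEnclosingCircle(k)[0];w=p2w("top",u,v,.024)[:2]-[.516,-.107];a=np.radians(41.6);print(np.round([w@[np.cos(a),np.sin(a)],w@[-np.sin(a),np.cos(a)]],3),cv2.contourArea(k))
plan([(.394,.343,.19,83.6,1,140),(.394,.343,.091,83.6,4,140)])
```

```text
33.3 [0.3856 0.3319 0.1866] [180.   -0.   91.2] [ 0.7  0.3 -0.6] 0.0424 0.0 [0.6  0.   1.52 0.   1.61 0.58]
tin exp scene [251.48635743 181.80465106]
[[180 191 189 191 192 192 177 123 138 151 126 135 152 125 132 151 109 166]
 [113 159 185 193 192 191 192 190 162 105 155 138 116 155 138 126 151 181]
 [ 96 102 130 173 190 194 192 192 193 182 139 116 160 129 117 159 162 188]
 [102 100 117 114 145 185 194 192 192 193 192 177 127 136 148 137 188 187]
 [101 113 122 120 117 123 164 191 194 193 192 192 188 167 113 183 189 187]
 [105 122 122 123 121 120 115 138 177 194 193 192 190 191 181 187 187 187]
 [120 123 122 123 123 122 121 118 119 152 184 192 190 190 188 188 187 187]
 [123 122 122 122 122 123 122 121 120 114 125 165 187 189 188 188 185 188]
 [122 123 123 122 122 122 121 122 122 120 118 114 136 175 189 189 186 187]
 [123 122 121 121 121 121 121 119 121 120 119 118 113 117 151 183 188 186]
 [123 121 123 120 121 122 122 121 120 119 121 120 118 116 113 125 165 185]
 [122 122 163 152 123 119 121 121 119 112 110 116 119 117 118 116 110 136]
 [166 127 115 160 171 134 120 119  89  57  55  74 114 119 117 118 116 121]
 [187 178 109 100 137 145 120  92  54  50  49  49  90 118 117 118 117 160]
 [176 187 128  98  96 101 120  70  56  55  54  51  64 119 119 116 131 161]]
[-0.019  0.046] 16.0
[-0.032  0.021] 23.0
[-0.03  -0.014] 33.5
[0.015 0.004] 18.0
[ 0.004 -0.041] 37.5
[[140,[9.3,10.4,-3.1],7.9],[140,[0.0,0.0,24.8],0.0],[140,[0.0,0.0,24.7],0.0],[140,[0.0,0.0,24.8],0.0],[140,[0.0,0.0,24.7],0.0]]
end [0.394 0.343 0.091] 83.6
```

Run:
```python
from h import *
s=cv2.imread("pics/f.png");g=s.max(2);m=np.zeros_like(g);m[184:225,225:285]=(g[184:225,225:285]<80);k=max(cv2.findContours(m,0,2)[0],key=cv2.contourArea)
x,y,w,h=cv2.boundingRect(k);print(x,y,w,h,cv2.contourArea(k))
print("lid centre guess",p2w("scene",x+w/2-.5,y+6,.06), p2w("scene",x+w/2-.5,y+7,.06))
print("expected lid rect for .718,.167:",[w2p("scene",[.718+a,.167+b,z]).round(1).tolist() for a,b,z in((.0255,0,.06),(-.0255,0,.06),(0,.0255,.06),(0,-.0255,.06),(0,0,.03))])
print(g[y-4:y+h+6:2,x-16:x+w+12:2])
```

```text
246 191 16 16 194.5
lid centre guess [0.67101064 0.12560263 0.06      ] [0.66755233 0.12328974 0.06      ]
expected lid rect for .718,.167: [[255.4, 177.7], [246.0, 187.6], [243.8, 179.6], [257.8, 185.6], [251.2, 189.8]]
[[123 124 120 120 121 122 122 121 121 120 119 119 120 121 120 120 118 116
  114 115 125 151]
 [143 169 152 130 120 119 120 121 121 120 118 112 112 112 116 120 120 117
  118 117 116 110]
 [112 128 160 174 162 134 120 120 119 104  73  57  54  58  74 101 118 119
  118 118 118 118]
 [139  95 100 120 152 145 119 119  92  58  54  50  51  50  49  65 108 118
  117 118 118 117]
 [166 101  98  97  98 101 118 113  70  55  56  55  55  52  51  50  91 119
  118 118 116 119]
 [159 104  97  98  99 103 130 113  66  56  57  57  56  57  55  54  90 119
  118 117 118 146]
 [109  99  98  97  97 111 172 163  91  56  58  57  59  61  65  57  92 119
  117 117 142 172]
 [ 98  96  96  96  96 106 170 184 121  50  56  69  77  67  56  50  92 119
  118 133 171 135]
 [133 103  96  96  97 101 155 179 118  47  47  51  51  50  49  50  96 119
  129 166 140  95]
 [124  94  95  95  95  94  98 124 117  90  66  56  48  48  51  82 114 126
  164 151  99  94]
 [130 106  96  94  95 103 112  98  95  98 105 131 116  83 107 167 163 150
  159 105  95  97]
 [146 143 129 112 100 128 147 141 129 107  95 106 128 153 172 184 185 160
  100  95  98  98]
 [143 146 147 146 140 144 145 147 147 144 129 106  96 100 127 159 180 166
   99  97  96  97]]
```

Run:
```python
from h import *
from scipy.optimize import minimize
s=cv2.imread("pics/f.png");t=robot.snapshot("top");g=s.max(2)
R=(slice(180,225),slice(230,280));obs=(g[R]<88)
def sil(x,y,z,n="scene",off=(230,180),sh=(45,50)):
    a=np.linspace(0,6.28,40);P=[[x+r*np.cos(q),y+r*np.sin(q),z+h] for r,h in((.0255,.03),(.0255,.02),(.024,0)) for q in a]
    p=np.array([w2p(n,k) for k in P]);h=cv2.convexHull(((p-off)*16).astype(np.int32));m=np.zeros(sh,np.uint8);cv2.fillConvexPoly(m,h,1,shift=4);return m>0
def cost(v):
    m=sil(*v);return -(m&obs).sum()/(m|obs).sum()
best=min((cost((x,y,z)),x,y,z) for x in np.arange(.655,.70,.003) for y in np.arange(.105,.15,.003) for z in(.0,.015,.03,.045));print(best)
for z in(.02,.03,.04): print(z,min((cost((x,y,z)),x,y) for x in np.arange(.655,.72,.002) for y in np.arange(.105,.16,.002)))
g2=t.max(2);c=w2p("top",[.675,.125,.06]);x,y=map(int,c);print(c);print(g2[y-14:y+14:2,x-30:x+24:2])
```

```text
Traceback (most recent call last):
  File "h.py", line 8, in w2p
    f,cx,cy,T=cal(n);q=T[:3,:3].T@(np.array(p)-T[:3,3]);return np.array([f*q[0]/q[2]+cx,f*q[1]/q[2]+cy])
              ~~~^^^
  File "h.py", line 4, in cal
    c=robot.get_calibration(n);f=210/np.tan(np.radians(c["vfov"]/2));return f,c["cx"],c["cy"],np.array(c["T"])
ValueError: time passes only in moves, steps and waits
```

Too many calibration reads, so I'll cache it.

```bash
sed -i 's/^def cal/import functools\n@functools.lru_cache\ndef cal/' h.py
python3 - <<'E'
from h import *
s=cv2.imread("pics/f.png");t=robot.snapshot("top");g=s.max(2)
obs=(g[180:225,230:280]<88)
a=np.linspace(0,6.28,30)
def cost(x,y,z):
    P=[[x+r*np.cos(q),y+r*np.sin(q),z+h] for r,h in((.0255,.03),(.0255,.02),(.024,0)) for q in a]
    p=np.array([w2p("scene",k) for k in P]);h=cv2.convexHull(((p-(230,180))*16).astype(np.int32));m=np.zeros((45,50),np.uint8);cv2.fillConvexPoly(m,h,1,shift=4);m=m>0
    return -(m&obs).sum()/(m|obs).sum()
for z in(0,.02,.03,.04): print(z,min((cost(x,y,z),x,y) for x in np.arange(.655,.72,.003) for y in np.arange(.105,.16,.003)))
g2=t.max(2);c=w2p("top",[.675,.125,.06]);x,y=map(int,c);print(c);print(g2[y-14:y+14:2,x-30:x+24:2])
E
```

```text
0 (np.float64(-0.7876712328767124), np.float64(0.7030000000000001), np.float64(0.14700000000000002))
0.02 (np.float64(-0.7718120805369127), np.float64(0.685), np.float64(0.135))
0.03 (np.float64(-0.759075907590759), np.float64(0.676), np.float64(0.132))
0.04 (np.float64(-0.756578947368421), np.float64(0.673), np.float64(0.126))
[242.7681657 177.0436822]
[[157 158 158 158 157 158 157 156 157 158 158 158 158 156 158 157 158 159
  158 158 158 157 158 158 158 158 159]
 [159 159 158 158 158 158 157 158 159 158 158 158 158 159 159 159 158 158
  159 157 157 158 158 160 158 157 157]
 [157 158 157 156 155 157 158 158 157 157 157 157 159 158 159 157 156 156
  158 157 157 156 157 155 155 156 156]
 [ 98  97  96  96  87  97  97  96  95  96  96  95  94  80  78  75  76  87
   90  88  88  87  89  88  83  80  78]
 [ 83  84  83  83  85  83  82  83  82  82  82  79  52  33  32  33  32  37
   71  82  81  81  80  82  70  56  58]
 [ 85  86  85  83  84  84  83  84  83  82  83  61  31  32  33  34  35  33
   46  80  82  83  82  84  73  59  60]
 [ 87  86  84  85  87  87  86  84  84  83  84  50  57  59  52  39  40  39
   39  78  84  82  83  83  73  58  61]
 [ 84  84  82  81  84  84  84  84  85  83  80  54  65  67  69  68  68  65
   49  69  81  80  80  79  71  58  59]
 [143 142 143 142 142 143 127  98 137 144 144  84  61  70  67  66  68  60
   50 136 142 142 143 142 110  71  73]
 [158 159 159 158 160 158 159 158 161 159 161 132  45  63  75  67  61  49
   53 155 160 159 160 158 137 132 132]
 [158 159 157 159 159 157 158 149 135 135 143 155  77  44  51  48  42  38
   84 155 158 158 161 159 134 131 131]
 [147 147 148 147 148 134 136 140 139 141 132 128 120  76  56  55  65 114
  140 154 152 152 150 149 131 133 131]
 [ 85  84  84  83  84  72  54  53  51  55  53  56  79  78  74  71  74  79
   78  77  78  78  78  76 100 133 133]
 [121 124 124 124 125 126  98  54  55  57  56  85 132 131 130 131 131 129
  131 130 130 133 130 130 130 132 133]]
```

Run:
```python
from h import *
print("tin centroid",tri((253.5,198.5),(242,178.5)), tri((253.5,196.5),(242,178)))
for z in (.05,.06,.07):print(z,p2w("top",242,178.5,z),p2w("scene",253.5,198.5,z-.01))
t=cv2.imread("pics/top0.png")
# tray front wall now: expected px for tray centre .713,.167
for P in([.645,.167,.086],[.647,.167,.044],[.647,.13,.044],[.651,.13,.044],[.651,.13,.03]):print(P,w2p("top",P).round(1),w2p("scene",P).round(1))
g=robot.snapshot("top").max(2)
print(g[168:200,[205,212,218,222,226,230,234,238,242,246,250,254,258,262]])
```

```text
tin centroid [0.6722 0.1275 0.0517] [0.6721 0.1269 0.0603]
0.05 [0.67217716 0.12807542 0.05      ] [0.68219966 0.13400433 0.04      ]
0.06 [0.67025632 0.12729965 0.06      ] [0.67401381 0.12807041 0.05      ]
0.07 [0.66833548 0.12652388 0.07      ] [0.66582796 0.12213649 0.06      ]
[0.645, 0.167, 0.086] [228.4 184.7] [236.3 190.7]
[0.647, 0.167, 0.044] [229.7 186.4] [237.5 200.6]
[0.647, 0.13, 0.044] [241.3 186.6] [247.9 205.3]
[0.651, 0.13, 0.044] [241.3 185.4] [248.7 204.4]
[0.651, 0.13, 0.03] [241.7 186.1] [248.9 207.8]
[[137 136 134 138 136 136 135 134 133 133 128 128 127 126]
 [ 95  98  97  98  95  96  94  81  76  88  89  89  87  79]
 [ 82  82  82  81  80  80  77  41  38  53  77  76  78  56]
 [ 85  84  84  82  83  82  79  32  32  37  83  81  82  56]
 [ 86  86  84  85  85  84  73  31  34  32  83  81  84  60]
 [ 87  86  84  85  83  84  59  32  33  34  82  82  82  58]
 [ 88  87  85  86  81  83  49  40  32  34  80  83  82  60]
 [ 89  86  86  85  85  86  51  59  39  39  78  84  83  59]
 [ 88  84  85  86  86  85  52  67  60  58  72  82  83  61]
 [ 85  84  83  83  83  82  53  67  67  
[... 618 characters left out ...]
7 106 109  51  50  71 115 114 113 112 112 112 131]
 [124 121 122 126  56  58  84 131 131 131 130 131 131 131]
 [124 123 123 127  57  60  74 131 132 132 132 131 131 131]
 [122 122 123 124  55  60  62 127 129 129 131 131 131 131]
 [123 123 122 124  71  67  75 128 129 130 131 129 132 131]
 [125 123 123 123 109  99 114 128 129 131 131 131 131 130]
 [127 124 124 125 125 125 127 130 132 133 131 132 131 132]
 [125 126 123 125 127 129 129 131 130 131 130 131 131 132]
 [123 124 125 125 125 128 131 130 130 132 132 132 134 133]
 [130 128 129 129 129 127 128 129 129 128 129 127 129 130]
 [132 130 131 130 123 111 113 111 111 110 109 108 110 106]
 [ 97 101 105 102  98  91  89  88  87  88  90  88  89  87]]
```

The top and scene pixels put the tin at about x .672, y .127. It has slid against the tray's front wall and might be leaning on it. I'll nudge it back (+x) with closed fingers at lid height, which also seats it flat.

Run:
```python
from h import *
plan([(.628,.122,.19,0,12,255),(.628,.122,.064,0,4,255)])
```

```text
[[255,[-17.9,19.7,-0.3],7.6],[255,[-15.1,21.8,-0.3],7.6],[255,[-12.0,23.7,-0.2],7.6],[255,[-8.9,25.0,-0.3],7.6],[255,[-5.4,26.0,-0.3],7.6],[255,[-2.0,26.5,-0.3],7.6],[255,[1.6,26.5,-0.3],7.6],[255,[5.0,26.1,-0.2],7.6]]
[[255,[8.5,25.2,-0.3],7.6],[255,[11.7,23.8,-0.3],7.6],[255,[14.8,22.1,-0.3],7.6],[255,[17.5,19.9,-0.3],7.6],[255,[0.0,0.0,31.5],0.0],[255,[0.0,0.0,31.5],0.0],[255,[0.0,0.0,31.5],0.0],[255,[0.0,0.0,31.5],0.0]]
end [0.628 0.122 0.064] 0.0
```

>>> carry_out(
  increments=[
    [255,[-18,20,0],7.6],
    [255,[-15,22,0],7.6],
    [255,[-12,24,0],7.6],
    [255,[-9,25,0],7.6],
    [255,[-5,26,0],7.6],
    [255,[-2,26,0],7.6],
    [255,[2,26,0],7.6],
    [255,[5,26,0],7.6],
  ],
)

```text
time: 34.35
tool_pos: [0.5496, 0.1905, 0.1861]
ee_rot: [3.141, 0.0, 0.523]
wrist_force: [0.2, -0.1, 0.5]
width: 0.0002
finger_force: 0.0
```

>>> carry_out(
  increments=[
    [255,[8,25,0],7.6],
    [255,[12,24,0],7.6],
    [255,[15,22,0],7.6],
    [255,[17,20,0],7.6],
    [255,[0,0,30],0],
    [255,[0,0,30],0],
    [255,[0,0,0],0],
    [255,[0,0,0],0],
  ],
)

```text
time: 35.15
tool_pos: [0.6276, 0.1219, 0.1258]
ee_rot: [3.141, 0.002, -0.001]
wrist_force: [0.4, -0.6, 1.4]
width: 0.0005
finger_force: 0.0
```

Run:
```python
from h import *
say()
plan([(.628,.122,.064,0,4,255)])
```

```text
35.15 [0.6276 0.1219 0.1258] [ 1.8e+02  1.0e-01 -1.0e-01] [ 0.4 -0.6  1.4] 0.0005 0.0 [ 0.1   0.32  1.28 -0.    1.54  1.68]
[[255,[0.1,-0.0,15.5],-0.0],[255,[0.1,-0.1,15.4],-0.0],[255,[0.1,0.0,15.5],-0.0],[255,[0.1,-0.0,15.4],-0.0]]
end [0.628 0.122 0.064] -0.1
```

>>> carry_out(
  increments=[
    [255,[0,0,20],0],
    [255,[0,0,22],0],
    [255,[0,0,20],0],
    [255,[0,0,0],0],
    [255,[4,0,0],0],
    [255,[5,0,0],0],
    [255,[5,0,0],0],
    [255,[4,0,0],0],
  ],
)

```text
time: 35.95
tool_pos: [0.6468, 0.1232, 0.066]
ee_rot: [-3.141, -0.003, 0.0]
wrist_force: [0.4, 0.4, 0.2]
width: 0.0006
finger_force: 0.1
```

>>> carry_out(
  increments=[
    [255,[4,0,0],0],
    [255,[4,0,0],0],
    [255,[3,0,0],0],
    [255,[0,0,0],0],
  ],
)

```text
time: 36.35
tool_pos: [0.6568, 0.1232, 0.0643]
ee_rot: [-3.142, -0.0, 0.0]
wrist_force: [2.0, -0.7, -0.5]
width: 0.0004
finger_force: 0.0
```

>>> carry_out(
  increments=[
    [255,[-8,0,0],0],
    [255,[-12,0,0],0],
    [255,[-8,0,-20],0],
    [255,[0,0,-40],0],
    [255,[0,0,-40],0],
    [140,[-40,-20,0],-6],
    [140,[-40,-20,0],-6],
    [140,[-40,-20,0],-6],
  ],
)

```text
time: 37.15
tool_pos: [0.5014, 0.1707, 0.1647]
ee_rot: [-3.141, -0.001, 0.319]
wrist_force: [-0.9, -0.3, 0.7]
width: 0.0209
finger_force: 0.0
```

Run:
```python
from h import *
say()
plan([(.394,.343,.19,83.6,10,140),(.394,.343,.091,83.6,4,140)])
```

```text
37.15 [0.5014 0.1707 0.1647] [-180.    -0.    18.3] [-0.9 -0.3  0.7] 0.0209 0.0 [0.22 0.06 1.51 0.   1.57 1.47]
[[140,[-4.8,-19.7,-2.5],-6.5],[140,[-2.5,-20.2,-2.6],-6.5],[140,[-0.3,-20.3,-2.5],-6.5],[140,[2.1,-20.2,-2.5],-6.5],[140,[4.3,-19.8,-2.5],-6.5],[140,[6.6,-19.2,-2.6],-6.5],[140,[8.7,-18.3,-2.5],-6.5],[140,[10.7,-17.3,-2.5],-6.5]]
[[140,[12.6,-15.9,-2.6],-6.5],[140,[14.3,-14.4,-2.5],-6.5],[140,[-0.0,-0.0,24.8],-0.1],[140,[-0.0,-0.0,24.7],-0.1],[140,[-0.0,-0.0,24.8],-0.1],[140,[-0.0,-0.0,24.7],-0.1]]
end [0.394 0.343 0.091] 83.7
```

>>> carry_out(
  increments=[
    [140,[-5,-20,-2],-6.5],
    [140,[-2,-20,-3],-6.5],
    [140,[0,-20,-2],-6.5],
    [140,[2,-20,-3],-6.5],
    [140,[4,-20,-2],-6.5],
    [140,[7,-19,-3],-6.5],
    [140,[9,-18,-2],-6.5],
    [140,[11,-17,-3],-6.5],
  ],
)

```text
time: 37.95
tool_pos: [0.4182, 0.3089, 0.1845]
ee_rot: [-3.141, 0.0, 1.227]
wrist_force: [0.2, 0.4, -0.3]
width: 0.0427
finger_force: 0.0
```

>>> carry_out(
  increments=[
    [140,[12,-16,-2],-6.5],
    [140,[14,-14,-3],-6.5],
    [140,[0,0,0],0],
    [140,[0,0,0],0],
  ],
)

```text
time: 38.35
tool_pos: [0.3978, 0.3418, 0.1895]
ee_rot: [3.141, 0.0, 1.448]
wrist_force: [-0.5, 0.1, -0.6]
width: 0.0426
finger_force: 0.0
```

Run:
```python
from h import *
say()
t=robot.snapshot("top");s=robot.snapshot("scene");cv2.imwrite("pics/g.png",s)
g=s.max(2);m=np.zeros_like(g);m[176:225,225:285]=(g[176:225,225:285]<85);k=max(cv2.findContours(m,0,2)[0],key=cv2.contourArea)
print(cv2.boundingRect(k),cv2.contourArea(k))
print(g[178:214:2,236:276:2])
print("pred for .69,.127:",[w2p("scene",[.69+a,.127+b,z]).round(1).tolist() for a,b,z in((.0255,0,.06),(-.0255,0,.06),(0,.0255,.06),(0,-.0255,.06),(-.02,-.012,.03),(0,0,.06),(0,0,.03))])
# door: find dark/steel handle? predicted handle pixels
for th in(1.6,1.65,1.7):print(th,w2p("top",[*handle(th),.11]).round(1),handle(th))
plan([(.394,.343,.19,83.6,1,140),(.394,.343,.091,83.6,4,140)])
```

```text
38.35 [0.3978 0.3418 0.1895] [180.   0.  83.] [-0.5  0.1 -0.6] 0.0426 0.0 [ 0.6   0.04  1.48 -0.    1.62  0.73]
(248, 187, 17, 18) 222.0
[[123 123 121 121 116 116 131 160 183 192 194 192 190 190 190 189 188 188
  187 187]
 [122 122 122 123 122 120 119 114 120 145 172 187 191 191 190 189 188 188
  187 187]
 [123 122 122 121 121 122 121 120 119 116 113 130 160 180 188 190 190 188
  187 186]
 [123 122 122 121 121 122 121 120 121 120 119 118 113 119 145 170 185 190
  188 188]
 [122 122 121 122 121 121 120 121 120 115 111 110 115 118 115 114 132 160
  178 188]
 [120 121 122 122 121 121 120 108  86  63  55  54  72  97 118 118 115 113
  118 144]
 [158 135 121 120 120 122 111  66  50  50  51  49  48  56  97 117 118 117
  115 112]
 [157 174 153 121 121 119  92  52  50  50  51  50  50  49  70 114 118 117
  118 118]
 [ 98 116 118 117 120 119  84  55  53  52  52  50  51  51  64 113 118 119
  118 135]
 [ 97  97 100 119 120 120  93  57  57  58  56  54  50  49  65 114 120 118
  128 164]
 [ 98  97 109 155 137 122 104  52  54  63  73  68  53  48  71 114 117 126
  164 150]
 [ 97  97 109 173 183 164 11
[... 288 characters left out ...]
 173 128  95
   96  97]
 [ 97  95 118 138 118 104  95 109 141 170 180 187 186 180 154 125  96  96
   97  98]
 [136 121 137 147 148 144 128 106  93 101 134 163 178 185 165  99  97  98
   98  98]
 [147 147 146 147 145 146 148 144 129 107  94  99 121 155 157 101  96  96
   97  99]]
pred for .69,.127: [[261.4, 187.9], [251.9, 198.2], [249.5, 189.8], [263.9, 196.2], [256.7, 205.7], [256.7, 193.0], [257.0, 200.2]]
1.6 [170.7 268. ] [0.38628886 0.32726042]
1.65 [167.1 267. ] [0.38891798 0.33788246]
1.7 [163.6 265.9] [0.39207469 0.34835982]
[[140,[1.1,-4.5,-0.7],-0.7],[140,[-0.0,0.0,24.8],0.0],[140,[-0.0,0.0,24.7],0.0],[140,[-0.0,0.0,24.8],0.0],[140,[-0.0,0.0,24.7],0.0]]
end [0.394 0.343 0.091] 83.6
```

The tin now matches an upright tin clear of the wall: blob (248–265,187–205) against the prediction. Now I'll close the door by its handle.

>>> carry_out(
  increments=[
    [140,[1,-4,0],0],
    [140,[0,0,25],0],
    [140,[0,0,25],0],
    [140,[0,0,25],0],
    [140,[0,0,24],0],
    [255,[0,0,0],0],
    [255,[0,0,0],0],
    [255,[0,0,0],0],
  ],
)

```text
time: 39.25
tool_pos: [0.3954, 0.3442, 0.0923]
ee_rot: [3.139, -0.002, 1.448]
wrist_force: [0.7, 0.2, 0.4]
width: 0.0217
finger_force: 0.0
```

>>> carry_out(
  increments=[
    [255,[0,0,0],0],
    [255,[0,0,0],0],
    [255,[0,0,0],0],
    [255,[0,0,0],0],
  ],
)

```text
time: 39.65
tool_pos: [0.3908, 0.3455, 0.0923]
ee_rot: [-3.134, -0.003, 1.45]
wrist_force: [-10.7, 1.7, 5.0]
width: 0.009
finger_force: 30.0
```

Run:
```python
from h import *
say()
o=robot.get_obs();p=o["tool_pos"]
H[:]=[.600,.284]
f=lambda th:np.linalg.norm(handle(th)-p[:2])
th0=min(np.linspace(1.4,1.9,501),key=f);print(th0,handle(th0))
plan([(*(handle(th)),p[2],180-np.degrees(th)+(83-180+np.degrees(th0))*(th/th0),1,255) for th in np.linspace(th0,0,24)[1:]])
```

```text
39.65 [0.3908 0.3455 0.0923] [-179.6   -0.2   83.1] [-10.7   1.7   5. ] 0.009 29.991068243980408 [0.61 0.09 1.63 0.01 1.43 0.73]
1.668 [0.389994   0.34567235]
[[255,[-15.7,-2.9,-0.0],-4.1],[255,[-15.7,-2.0,-0.0],-4.3],[255,[-15.8,-2.1,-0.0],-4.2],[255,[-15.7,-2.0,-0.0],-4.2],[255,[-15.7,-2.1,-0.0],-4.2],[255,[-15.8,-2.1,-0.0],-4.2],[255,[-15.7,-2.1,-0.0],-4.2],[255,[-15.7,-2.1,-0.0],-4.3]]
[[255,[-15.7,-2.2,-0.0],-4.2],[255,[-15.8,-2.2,-0.0],-4.2],[255,[-15.7,-2.2,-0.0],-4.2],[255,[-15.7,-2.2,-0.0],-4.2],[255,[-15.7,-2.2,-0.0],-4.2],[255,[-15.7,-2.2,-0.0],-4.3],[255,[-15.7,-2.3,-0.0],-4.2],[255,[-15.7,-2.2,-0.0],-4.2]]
[[255,[-15.7,-2.3,-0.0],-4.2],[255,[-15.7,-2.3,-0.0],-4.2],[255,[-15.7,-2.3,-0.0],-4.3],[255,[-15.7,-2.4,-0.0],-4.2],[255,[-15.7,-2.4,-0.0],-4.2],[255,[-15.7,-2.3,-0.0],-4.2],[255,[-15.7,-2.4,-0.0],-4.2]]
end [0.559  0.069  0.0923] 180.0
```

>>> carry_out(
  increments=[
    [255,[-16,-5,0],-4.2],
    [255,[-16,-3,0],-4.2],
    [255,[-16,-2,0],-4.2],
    [255,[-16,-2,0],-4.2],
    [255,[-16,-2,0],-4.2],
    [255,[-16,-2,0],-4.2],
    [255,[-16,-2,0],-4.2],
    [255,[-15,-2,0],-4.2],
  ],
)

```text
time: 40.45
tool_pos: [0.392, 0.2176, 0.0923]
ee_rot: [3.139, -0.0, 2.038]
wrist_force: [0.3, 0.2, 0.8]
width: 0.0094
finger_force: 30.0
```

>>> carry_out(
  increments=[
    [255,[-16,-2,0],-4.2],
    [255,[-16,-2,0],-4.2],
    [255,[-16,-2,0],-4.2],
    [255,[-15,-2,0],-4.2],
    [255,[-16,-2,0],-4.2],
    [255,[-16,-2,0],-4.2],
    [255,[-15,-2,0],-4.2],
    [255,[0,0,0],0],
  ],
)

```text
time: 41.25
tool_pos: [0.4511, 0.1235, 0.0922]
ee_rot: [3.14, 0.003, 2.546]
wrist_force: [-1.6, -1.0, 4.0]
width: 0.0095
finger_force: 30.0
```

Run:
```python
from h import *
say()
o=robot.get_obs();p=o["tool_pos"]
H[:]=[.600,.284]
f=lambda th:np.linalg.norm(handle(th)-p[:2])
th0=min(np.linspace(0,1.9,901),key=f);print(th0,handle(th0))
y0=np.degrees(o["ee_rot"][2])
plan([(*(handle(th)),p[2],180+(y0-180)*(th/th0),1,255) for th in np.linspace(th0,-.03,10)[1:]])
```

```text
41.25 [0.4511 0.1235 0.0922] [179.9   0.2 145.9] [-1.6 -1.   4. ] 0.0095 30.004442632198334 [ 0.15 -0.04  1.75 -0.    1.42 -0.83]
0.5594444444444444 [0.45114663 0.12353606]
[[255,[-14.3,-1.6,-0.0],-4.0],[255,[-14.2,-1.8,-0.0],-4.0],[255,[-14.2,-1.8,-0.0],-4.0],[255,[-14.2,-1.9,-0.0],-4.0],[255,[-14.2,-2.0,-0.0],-4.0],[255,[-14.2,-2.0,-0.0],-4.0],[255,[-14.2,-2.1,-0.0],-4.0],[255,[-14.2,-2.1,-0.0],-3.9]]
[[255,[-14.1,-2.2,-0.0],-4.0]]
end [0.5654 0.0679 0.0922] 181.8
```

Hinge (.600,.284) fits exactly. I'll run the rest of the arc, more slowly at the end.

>>> carry_out(
  increments=[
    [255,[-14,-2,0],-4],
    [255,[-14,-2,0],-4],
    [255,[-14,-2,0],-4],
    [255,[-14,-2,0],-4],
    [255,[-14,-2,0],-4],
    [255,[-14,-2,0],-4],
    [255,[-10,-1,0],-3],
    [255,[-7,-1,0],-2],
  ],
)

```text
time: 42.05
tool_pos: [0.5379, 0.073, 0.0922]
ee_rot: [-3.137, 0.002, 3.053]
wrist_force: [-2.3, -6.7, 3.6]
width: 0.009
finger_force: 30.0
```

>>> carry_out(
  increments=[
    [255,[-6,-1,0],-2],
    [255,[-5,-1,0],-1],
    [255,[-4,0,0],0],
    [255,[-4,0,0],0],
    [255,[0,0,0],0],
    [255,[0,0,0],0],
  ],
)

```text
time: 42.65
tool_pos: [0.5564, 0.0686, 0.0923]
ee_rot: [-3.134, 0.002, 3.104]
wrist_force: [-1.0, -10.2, 3.2]
width: 0.0094
finger_force: 30.0
```

Run:
```python
from h import *
say()
p=robot.get_obs()["tool_pos"]
H[:]=[.600,.284]
f=lambda th:np.linalg.norm(handle(th)-p[:2])
th0=min(np.linspace(-.2,1.9,2101),key=f);print(th0,handle(th0))
```

```text
42.65 [0.5564 0.0686 0.0923] [-1.795e+02  1.000e-01  1.778e+02] [ -1.  -10.2   3.2] 0.0094 29.986960887908936 [ 0.03  0.17  1.54 -0.01  1.44 -1.51]
0.010999999999999982 [0.55663753 0.069464  ]
```

>>> carry_out(
  increments=[
    [255,[-3,-1,0],0],
    [255,[-3,0,0],0],
    [255,[-3,0,0],0],
    [255,[-3,0,0],0],
    [255,[0,0,0],0],
    [255,[0,0,0],0],
  ],
)

```text
time: 43.25
tool_pos: [0.5609, 0.068, 0.0921]
ee_rot: [-3.134, -0.016, 3.104]
wrist_force: [-20.7, -10.1, 15.4]
width: 0.0092
finger_force: 30.0
```

The door is against its stop (20 N reaction). I'll relax, release and retreat.

>>> carry_out(
  increments=[
    [255,[6,0,0],0],
    [255,[0,0,0],0],
    [140,[0,0,0],0],
    [140,[0,0,0],0],
    [140,[0,0,0],0],
    [140,[0,0,0],0],
    [140,[0,0,0],0],
    [140,[0,0,0],0],
  ],
)

```text
time: 44.05
tool_pos: [0.5619, 0.0713, 0.0904]
ee_rot: [3.141, -0.0, 3.107]
wrist_force: [0.5, 0.1, -0.4]
width: 0.0424
finger_force: 0.0
```

>>> carry_out(
  increments=[
    [140,[0,0,-30],0],
    [140,[0,0,-40],0],
    [140,[0,0,-40],0],
    [140,[40,0,0],0],
    [140,[40,0,0],0],
    [140,[40,20,0],0],
    [140,[40,0,0],0],
    [140,[0,0,0],0],
  ],
)

```text
time: 44.85
tool_pos: [0.399, 0.0972, 0.2004]
ee_rot: [3.141, -0.001, 3.109]
wrist_force: [1.1, -0.3, -0.2]
width: 0.043
finger_force: 0.0
```

Run:
```python
from h import *
say()
t=robot.snapshot("top");s=robot.snapshot("scene");H[:]=[.600,.284]
g=s.max(2)
# handle top in scene: predicted vs theta
for th in(0,.03,.06,.1):print(th,w2p("scene",[*handle(th),.11]).round(1),w2p("top",[*handle(th),.11]).round(1))
p=w2p("scene",[*handle(0),.10]);x,y=map(int,p);print(p);print(g[y-8:y+14:2,x-12:x+13])
m=np.zeros_like(g);m[176:225,235:285]=(g[176:225,235:285]<85);k=max(cv2.findContours(m,0,2)[0],key=cv2.contourArea);print("tin",cv2.boundingRect(k),cv2.contourArea(k))
hsv=cv2.cvtColor(t,cv2.COLOR_BGR2HSV);m=((hsv[...,1]>150)&(hsv[...,2]>50)).astype(np.uint8);m[:195]=0;m[268:]=0;m[:,:282]=0;m[:,348:]=0
print([tuple(np.round(cv2.minEnclosingCircle(k)[0],0)) for k in cv2.findContours(m,0,2)[0] if cv2.contourArea(k)>6])
```

```text
44.85 [0.399  0.0972 0.2004] [180.   -0.  178.1] [ 1.1 -0.3 -0.2] 0.043 0.0 [ 0.1  -0.22  1.7   0.    1.67 -1.44]
0 [247.1 216.4] [259.  211.8]
0.03 [245.4 217.7] [258.6 213.9]
0.06 [243.6 218.9] [258. 216.]
0.1 [241.1 220.6] [257.2 218.8]
[247.32136201 218.9070151 ]
[[122 120 118 114 114 120 124 125 125 125 126 123 121 117 112 109 108 107
  108 107 108 106 108 114 128]
 [129 128 125 126 125 125 125 124 125 125 125 125 125 125 118 110 108 107
  108 108 108 109 109 107 108]
 [131 134 136 136 132 130 128 125 125 125 125 125 126 129 125 115 108 108
  109 108 109 110 110 108 109]
 [113 118 123 128 132 136 137 136 134 132 130 125 125 131 129 116 108 107
  107 108 109 107 108 109 109]
 [108 105 104 108 112 116 122 129 138 141 139 129 112  95  88  90  97 106
  110 108 104 101 104 107 109]
 [128 123 117 113 111 108 106 107 111 116 120 116 104  87  82  87 101 119
  132 135 119 101 100 106 108]
 [131 130 132 131 130 127 124 120 114 110 107 103  97  87  84  95 119 139
  139 123 109 106 108 108 108]
 [131 131 131 130 132 132 131 131 130 128 124 117 107  91  85  94 111 118
  111 104 105 106 107 109 107]
 [131 132 131 130 131 131 130 131 130 132 133 130 120 100  85  85  98 108
  108 104 101  97 100 105 108]
 [130 131 131 132 131 130 131 132 131 132 131 130 122 103  86  89 106 117
  112 100  99 104 111 110 111]
 [147 136 131 131 130 130 131 131 131 132 132 131 122 104  87  83  91  96
   98 103 117 128 130 130 125]]
tin (249, 188, 16, 16) 196.0
[(np.float64(308.0), np.float64(243.0)), (np.float64(316.0), np.float64(241.0)), (np.float64(324.0), np.float64(234.0)), (np.float64(310.0), np.float64(226.0)), (np.float64(323.0), np.float64(220.0))]
```

The handle's pixel (249,217) matches the door fully shut. The tin is in place and all five blocks are in the mould, so I'll hand in.

```bash
python3 -c "
from bench import robot
print(robot.close_job())"
```

```text
the job is handed in; nothing more can be done
None
```

Job handed in (no verdict came back): by my last measurements all five dye blocks are in the mould, the one black tin stands upright on the tray home in the cabinet, and the door is shut; I never moved the arm near the tape or label roll.

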